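Fetch the duster can from the flap bin

TASK

Raise the blue-lipped clear flap of the grey desk bin, reach in under it and take out the red spray can. Stand the can upright in the middle of the round cork mat, setting it down gently, and leave the flap fallen fully shut. Do not tip the can over on the way, and leave the orange mug and the note cube where they are.

Things in the scene. Friction and masses are not known exactly. Their poses are not given: they have to be found in the camera images.
- flap_bin: Grey bin fixed to the desk, 190 deep (x), 270 wide (y), walls 6 mm. Origin on the desk surface, mid-width; x points from front to back, z up. Front wall at x=-100, 84 high; back at x=+90; floor z=6 mm. Fixed roof only over x=+15..+90, top z=165, underside 159. In front of it the side walls slope down 33 deg under the flap. Inside width 258 mm. The can stands near the origin.
- flap_hinge (a point): Middle of the flap's hinge line, on the front edge of the bin's roof: x=+15, z=165 mm in the bin's frame; the axis is the bin's y. Does not turn with the flap.
- flap (a joint): Flap angle, rad: 0 shut, grows as its front rises, stop at 2.0; about 0.14 kg, turns freely and falls shut by its weight. Clear panel 155 long from the hinge, 262 wide, 4 thick, sloping 33 deg down to the front when shut; at its edge (x=-115, z=81 mm in the bin's frame, shut) a blue lip bends outward, 50 long, level when shut, so a tilted tool gets under it and lifts it.
- flap_lip (a point): Middle of the free edge of the flap's blue lip (moves with the flap); shut, it is at x = -0.165, z = 0.081 in the bin's frame.
- can: Red spray can standing upright on the bin's floor, half under the roof, up to 25 mm off mid-width. Origin at the centre of its underside, z up. Body 44 mm in diameter from 0 to 100 mm, cap 24 mm in diameter up to 128 mm; about 0.25 kg. Grasp the body across its diameter, e.g. 85 mm up.
- mat: Round cork mat fixed on the desk, 110 mm in diameter, 5 mm thick; origin at the centre of its underside. The can is to stand in its middle.
- mug: Orange mug, 81 x 113 mm, 101 mm high, behind the mat, to be left alone. Origin at its underside.
- note_cube: Block of yellow sticky notes, 79 x 79 x 46 mm, beside the mat to its right, to be left alone. Origin at its underside.
Mind the look-alikes: they are no part of the job. Of the things that look like the mat, the larger one is meant.

How it is judged (in metres and radians):
On the way, in this order (a step that is already met when the one before it is completed fails the run):
1. the flap is raised well open while the can still stands in its place (value of joint flap above 0.6 rad and distance of can from where it was at the start of the episode below 0.03 m), for 0.2 s.
2. the can is out of the bin ((x of can in the frame of flap_bin below -0.145 m or height (world z) of can above 0.17 m)), for 0.2 s.
At the end, for the whole second after the job is handed in: The can stands upright (within 0.08 rad) and at rest on the cork mat, its axis within 30 mm of the mat's centre, and the flap has fallen shut (below 0.05 rad) (horizontal distance between can and mat below 0.03 m and height (world z) of can between 0.001 and 0.012 m and angle between can's own z axis and vertical below 0.08 rad and linear speed of can below 0.02 m/s and value of joint flap below 0.05 rad); the robot touches nothing.
It fails at once if the orange mug is shifted by more than 25 mm (distance of mug from where it was at the start of the episode above 0.025 m).
It fails at once if the note cube is shifted by more than 25 mm (distance of note_cube from where it was at the start of the episode above 0.025 m).
It fails at once if the can is tipped over (more than 1.0 rad from upright) (angle between can's own z axis and vertical above 1 rad).
It fails at once if the can is dropped on or slammed into the mat (faster than 0.6 m/s just above it) (horizontal distance between can and mat below 0.07 m and height (world z) of can below 0.03 m and linear speed of can above 0.6 m/s).
It also fails if it takes over 64 s, if anything falls off the work surface, if the arm or the gripper's body presses on something with over 40 N, if the wrist force passes 120 N, or if a joint passes its speed limit or range.

ROBOT

A 6-joint arm with a two-finger parallel gripper is mounted at the origin on a cart in front of the work surface, level with it; the furniture and walls round the work are solid. World frame = base frame: x ahead of the robot, y to its left, z up, the work surface at z = 0. Lengths are in mm, angles in rad, forces in N, time in s.
With the tool pointing down it reaches from about 300 to 825 mm from the base axis. Payload 5.4 kg.
Tool frame: the origin (TCP) lies midway between the tips of the shut fingers; the grasp point (between the pads) lies env.grip_depth behind it (env.grip_depth is the distance from the TCP to the grasp point, in mm); y points along the fingers, z is the direction in which the jaws open and shut, and the axes are right-handed (so a half turn about y gives the same grasp; the last joint's range is limited). The gripper opens to 92 mm and grips with 3 to 60 N. Pads are 20 mm wide; open, the fingers measure 128 mm over their backs; the gripper's body (75 mm by 189 mm) begins 69 mm behind the grasp point.
Start: joints at [1.037, 0.158, 1.597, -0, 1.386, -0.21], TCP at [182.958, 545.098, 182.901] pointing down, gripper open.
Joint ranges: [-2.91, 2.91], [-0.94, 2.29], [0.18, 2.7], [-1.29, 4.43], [0.17, 2.64], [-3, 3]. Speed limits (rad/s): [2.57, 2.57, 3.14, 3.14, 3.14, 3.14].

INTERFACE

Orientations are given as a 3x3 rotation matrix whose columns are the frame's x, y, z axes.
In Python, from workcell import env gives the robot as it stands.
- The arm moves only by the tool play_rows, never from a script. Its argument "steps" is a list that holds one entry, the list of rows, each a list of 7 numbers: the shift along the tool's x, y, z in mm, then the turn, a rotation vector about the tool's x, y, z in degrees, then the closure, from -1 (fully open) to 1 (shut). In form: [[[x, y, z, rx, ry, rz, gripper], ...]]. A call has 1 to 5 rows; each row shifts and turns the commanded pose from where the row before left it, along the tool's axes as they then stand; what a row does not reach is not made up. A row lasts 1/12 s, in which the tool goes at most 41.7 mm and 7.16 degrees, less where a joint would pass 70% of its speed; a pose out of reach is approached as far as the arm can. A call with a gripper value outside its range is refused whole. The fingers move at their own pace and stop on an object; "force" is the grip in N (left out, the last holds). Time passes only in rows, so rows that do not move let the fingers close. It gives the time, the measured TCP pose, the force and the opening at its end, in the units of the state.
- env.observe(): the state, without advancing time (a new reading comes with each control period).
- env.get_image(name): name is "scene" or "top" or "wrist"; returns the picture (420x560x3 uint8, red, green, blue); there is no depth.
- env.camera_info(name): a dict with "intrinsics" (3x3 intrinsics, pixels), "pose" (4x4, takes a point from camera to world coordinates). Camera axes: x right, y up, looking along -z (the intrinsics and any distortion apply to the point x, -y, -z); pixel columns grow to the right and rows downward; lengths in mm; the calibration is good to about 2 mm. A picture is of the moment at which its call begins: read the wrist's pose just before it. camera_info takes no time and is no camera call; for the wrist camera it gives the pose at the moment of the call.
- env.finish_job(): hands the job in, once; it reports no verdict.
The state is a dict: "time_s": time; "joint_positions": joint angles; "qvel": joint speeds; "joint_torque": joint torques, N m; "tool_pos": TCP position; "ee_rot": TCP orientation; "force": force on the tool from outside, world axes, zero at the start; "torque": the same for the moment, N m; "width": opening from 0.0 (shut) to 1.0 (fully open).
Only numpy, scipy, OpenCV 4.12 (cv2) and the standard library are available. Lean on these libraries where they do the work, as an engineer would, in place of code of your own. Each camera call takes 0.05 s, during which the arm holds its last target.

## Working session

There is one attempt and no reset: what is moved stays moved. The work goes in short steps, Python scripts to look and compute and a tool call to move; the robot and the scene stay as the last step left them, time stands still between calls to the robot, and variables do not carry over. Pictures are saved under pics/ and viewed, and the job is handed in when it is done.

Besides the shell and the picture viewer there is one more tool, called after "Emit:" as name(argument=value, ...), one argument or row to a line, values as JSON. play_rows: Moves the arm, as the interface text tells. Its arguments: {"type":"object","properties":{"steps":{"type":"array","items":{"type":"array","items":{"type":"array","items":{"type":"number"}}}},"force":{"type":"number"}},"required":["steps"]}

```bash
ls; mkdir -p pics
python3 - <<'E'
from workcell import env
import cv2
s=env.observe()
print(s['time_s'],s['tool_pos'],s['ee_rot'],s['force'],s['width'],env.grip_depth)
for n in("scene","top","wrist"):
    ci=env.camera_info(n); print(n,ci)
    im=env.get_image(n); cv2.imwrite(f'pics/{n}0.png',cv2.cvtColor(im,cv2.COLOR_RGB2BGR))
E
```

```text
pics
0.0 [182.60657804 544.51390804 181.9231169 ] [[ 9.48028247e-01 -9.53011068e-04  3.18184749e-01]
 [-3.18185936e-01 -1.61041909e-03  9.48026960e-01]
 [-3.91069391e-04 -9.99998249e-01 -1.82995751e-03]] [-5.42719507e-02 -1.94403062e-04  8.41873358e-01] 0.9992925005140387 18.700000000000003
scene {'intrinsics': array([[389.52442631,   0.        , 279.20832592],
       [  0.        , 389.52442631, 209.87215153],
       [  0.        ,   0.        ,   1.        ]]), 'pose': array([[-5.88626015e-01, -4.33292056e-01,  6.82478870e-01,
         1.15118433e+03],
       [ 8.08101668e-01, -3.38518286e-01,  4.82055043e-01,
         3.58920079e+02],
       [ 2.21609568e-02,  8.35262452e-01,  5.49404703e-01,
         6.01823532e+02],
       [ 0.00000000e+00,  0.00000000e+00,  0.00000000e+00,
         1.00000000e+00]])}
top {'intrinsics': array([[491.61290174,   0.        , 271.36884046],
       [  0.        , 491.61290174, 208.44212498],
       [  0.        ,   0.        ,   1.        ]]), 'pose': array([[ 3.04433068e-01,  7.48332496e-01, -5.89337749e-01,
        -2.81431070e+02],
       [-9.52438296e-01,  2.30387785e-01, -1.99456163e-01,
        -3.61173365e+02],
       [-1.34833090e-02,  6.22028893e-01,  7.82878188e-01,
         1.24081561e+03],
       [ 0.00000000e+00,  0.00000000e+00,  0.00000000e+00,
         1.00000000e+00]])}
wrist {'intrinsics': array([[372.79800408,   0.        , 285.63620714],
       [  0.        , 372.79800408, 210.23848901],
       [  0.        ,   0.        ,   1.        ]]), 'pose': array([[ 3.17734772e-01, -9.18006759e-01, -2.37293501e-01,
         1.15829237e+02],
       [ 9.48176083e-01,  3.06937983e-01,  8.21656207e-02,
         5.67361348e+02],
       [-2.59420649e-03, -2.51102897e-01,  9.67956923e-01,
         3.84013191e+02],
       [ 0.00000000e+00,  0.00000000e+00,  0.00000000e+00,
         1.00000000e+00]])}
```

View pics/scene0.png

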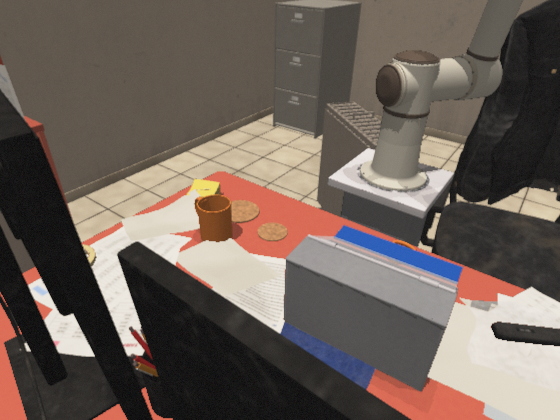

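View pics/top0.png

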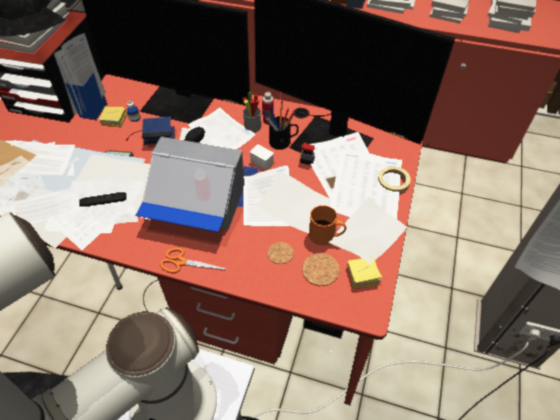

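View pics/wrist0.png

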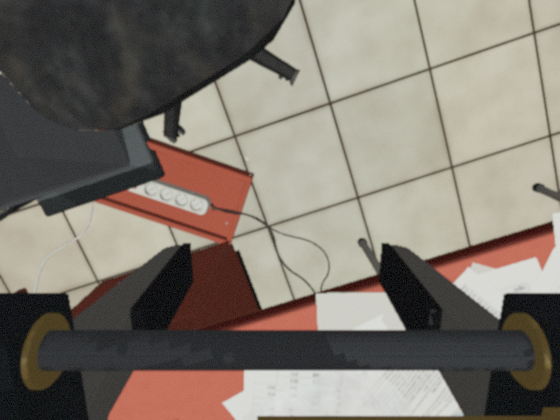

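The larger cork disc at (321,269) in the top view is the mat. The smaller one at (280,252) is the look-alike. The bin has its blue lip around (183,215), and the can shows through the flap at (202,185). I'll enlarge and measure.

```bash
cat > h.py <<'E'
import numpy as np, cv2
from workcell import env
def ray(n,uv,ci=None):
    ci=ci or env.camera_info(n); K=ci['intrinsics'];P=ci['pose']
    d=np.array([(uv[0]-K[0,2])/K[0,0],-(uv[1]-K[1,2])/K[1,1],-1.0])
    return P[:3,3],P[:3,:3]@d
def onz(n,uv,z,ci=None):
    o,d=ray(n,uv,ci); return o+d*(z-o[2])/d[2]
def proj(n,p,ci=None):
    ci=ci or env.camera_info(n); K=ci['intrinsics'];P=ci['pose']
    c=P[:3,:3].T@(np.asarray(p,float)-P[:3,3]); return np.array([K[0,0]*c[0]/-c[2]+K[0,2],K[1,1]*-c[1]/-c[2]+K[1,2]])
E
python3 - <<'E'
from h import *
im=cv2.imread('pics/top0.png'); hsv=cv2.cvtColor(im,cv2.COLOR_BGR2HSV)
cr=im[120:300,120:400]; cv2.imwrite('pics/topcrop.png',cv2.resize(cr,None,fx=2.8,fy=2.8,interpolation=cv2.INTER_CUBIC))
m=cv2.inRange(hsv,(100,150,80),(130,255,255))
cs,_=cv2.findContours(m,cv2.RETR_EXTERNAL,cv2.CHAIN_APPROX_NONE)
c=max([c for c in cs],key=cv2.contourArea)
print('lip',cv2.contourArea(c),cv2.boxPoints(cv2.minAreaRect(c)).tolist())
ap=cv2.approxPolyDP(c,4,True)[:,0]; print([ (a.tolist(),onz('top',a,81).round(0).tolist()) for a in ap])
# cork
m=cv2.inRange(hsv,(5,90,80),(20,220,230)); m[:, :260]=0
cs,_=cv2.findContours(m,cv2.RETR_EXTERNAL,cv2.CHAIN_APPROX_NONE)
for c in cs:
    if cv2.contourArea(c)>150:
        pts=np.array([onz('top',p+0.0,5)[:2] for p in c[:,0]],np.float32)
        (cx,cy),r=cv2.minEnclosingCircle(pts); el=cv2.fitEllipse(pts)
        print('disc',c[:,0].mean(0),(cx,cy),r,el)
E
```

```text
lip 1120.5 [[136.4398193359375, 215.94093322753906], [139.21444702148438, 201.3741912841797], [223.30636596679688, 217.39170837402344], [220.53173828125, 231.9584503173828]]
[([137, 213], [456.0, 315.0, 81.0]), ([216, 231], [464.0, 63.0, 81.0]), ([223, 219], [511.0, 59.0, 81.0]), ([147, 203], [500.0, 304.0, 81.0])]
disc [328.05320435 270.3458283 ] (507.8836669921875, -288.31219482421875) 254.50143432617188 ((484.7030334472656, -273.5977478027344), (380.34552001953125, 426.221435546875), 10.114615440368652)
disc [289.28519856 160.23826715] (905.017578125, -24.511737823486328) 204.8459014892578 ((884.912109375, -26.6221981048584), (101.35794067382812, 352.8601379394531), 136.29449462890625)
disc [284.33333333 108.89583333] (1116.3907470703125, 51.00098419189453) 65.7198715209961 ((1127.060791015625, 56.436771392822266), (78.36125946044922, 113.7995834350586), 86.67078399658203)
disc [431.21413721 141.81808732] (1048.8106689453125, -517.5462646484375) 344.4129333496094 ((1263.6102294921875, -386.74481201171875), (422.677490234375, 863.7828369140625), 105.79964447021484)
disc [515.48565121 133.01324503] (1348.2628173828125, -833.5692749023438) 286.12982177734375 ((957.0643310546875, -750.2553100585938), (170.89280700683594, 373.5187072753906), 0.0)
disc [546.41428571  54.95      ] (1772.19921875, -911.8054809570312) 72.1971664428711 ((1772.781005859375, -910.2275390625), (99.91600799560547, 122.10904693603516), 110.02833557128906)Traceback (most recent call last):
  File "<stdin>", line 14, in <module>
  File "h.py", line 8, in onz
    o,d=ray(n,uv,ci); return o+d*(z-o[2])/d[2]
        ~~~^^^^^^^^^
  File "h.py", line 4, in ray
    ci=ci or env.camera_info(n); K=ci['intrinsics'];P=ci['pose']
             ~~~~~~~~~~~~~~~^^^
ValueError: time passes only in moves, steps and waits
```

View pics/topcrop.png

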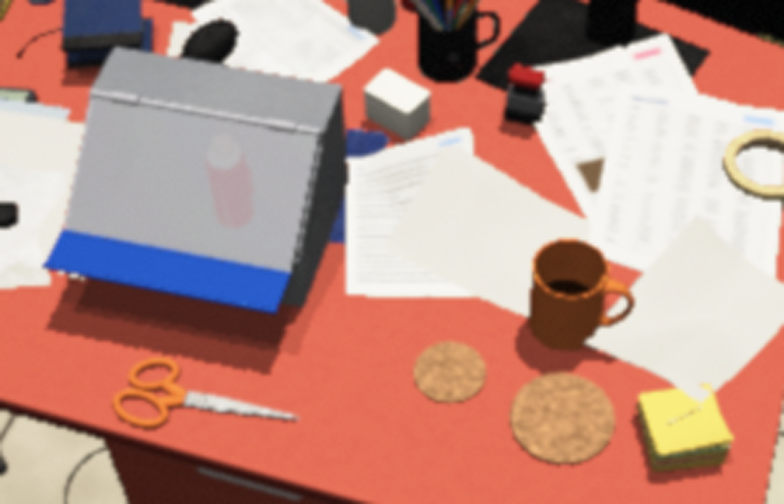

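Run:
```python
from h import *
ci=env.camera_info('top'); cs_=env.camera_info('scene')
import pickle; pickle.dump({'top':ci,'scene':cs_},open('cam.pkl','wb'))
im=cv2.imread('pics/top0.png'); hsv=cv2.cvtColor(im,cv2.COLOR_BGR2HSV)
print('hsv mat',hsv[269,321],hsv[262,315],hsv[252,280],'desk',hsv[290,321],hsv[240,250])
m=cv2.inRange(hsv,(7,60,60),(25,175,240)); m[:, :260]=0;m[:,345:]=0;m[:240]=0;m[300:]=0
cs,_=cv2.findContours(m,cv2.RETR_EXTERNAL,cv2.CHAIN_APPROX_NONE)
for c in cs:
    if cv2.contourArea(c)>100:
        pts=np.array([onz('top',p+0.0,5,ci)[:2] for p in c[:,0]],np.float32)
        (cx,cy),r=cv2.minEnclosingCircle(pts)
        print('disc',c[:,0].mean(0),(cx,cy),r,cv2.fitEllipse(pts))
f=lambda u,v:(120+u/2.8,120+v/2.8)
for n,(u,v),z in [('lipFL',(47,265),81),('lipFR',(278,310),81),('lipBR',(291,272),81),('lipBL',(65,232),81),('hL',(95,95),165),('hR',(325,132),165),('rBL',(115,48),165),('rBR',(342,88),165),('canTop',(223,148),134),('canbotfront',(237,226),6),('mat',(562,417),5),('noteTop',(684,418),46),('mugrim',(568,265),101)]:
    print(n,onz('top',f(u,v),z,ci).round(1))
```

```text
hsv mat [ 14 127 209] [ 15 128 214] [ 15 128 205] desk [  5 157 230] [  5 157 230]
disc [320.30693069 268.82178218] (477.9242248535156, -250.632568359375) 57.15140914916992 ((477.5765075683594, -251.3925323486328), (109.57936096191406, 111.57315826416016), 84.16053009033203)
disc [280.05714286 252.42857143] (497.1004638671875, -122.51658630371094) 41.048179626464844 ((497.0106201171875, -122.55175018310547), (78.63720703125, 78.92940521240234), 176.24464416503906)
lipFL [450.3 312.7  81. ]
lipFR [468.   54.1  81. ]
lipBR [518.6  59.2  81. ]
lipBL [497.2 315.2  81. ]
hL [626.2 323.9 165. ]
hR [648.   62.3 165. ]
rBL [700.7 335.4 165. ]
rBR [715.7  67.4 165. ]
canTop [619.6 172.9 134. ]
canbotfront [614.8 170.9   6. ]
mat [ 476.4 -252.8    5. ]
noteTop [ 486.5 -373.7   46. ]
mugrim [ 598.9 -221.9  101. ]
```

Run:
```python
from h import *
import pickle
ci=pickle.load(open('cam.pkl','rb'))['top']
im=cv2.imread('pics/top0.png'); 
x0,y0=140,140
c=cv2.resize(im[y0:y0+90,x0:x0+110],None,fx=7,fy=6.5,interpolation=cv2.INTER_CUBIC)
c=cv2.resize(im[y0:y0+85,x0:x0+110],None,fx=7,fy=7,interpolation=cv2.INTER_CUBIC)
c=cv2.convertScaleAbs(c,alpha=1.0)
cv2.imwrite('pics/can.png',c)
for p in [(620,173,134),(637,173,134),(637,173,106),(637,173,6)]:
    q=proj('top',p,ci); print(p,q,(q-[x0,y0])*7)
```

```text
(620, 173, 134) [199.66153466 172.76599623] [417.6307426  229.36197358]
(637, 173, 134) [201.81610495 168.87201777] [432.71273463 202.10412442]
(637, 173, 106) [202.92937178 175.01023392] [440.50560249 245.07163745]
(637, 173, 6) [206.65854939 195.57178969] [466.60984572 389.00252784]
```

View pics/can.png

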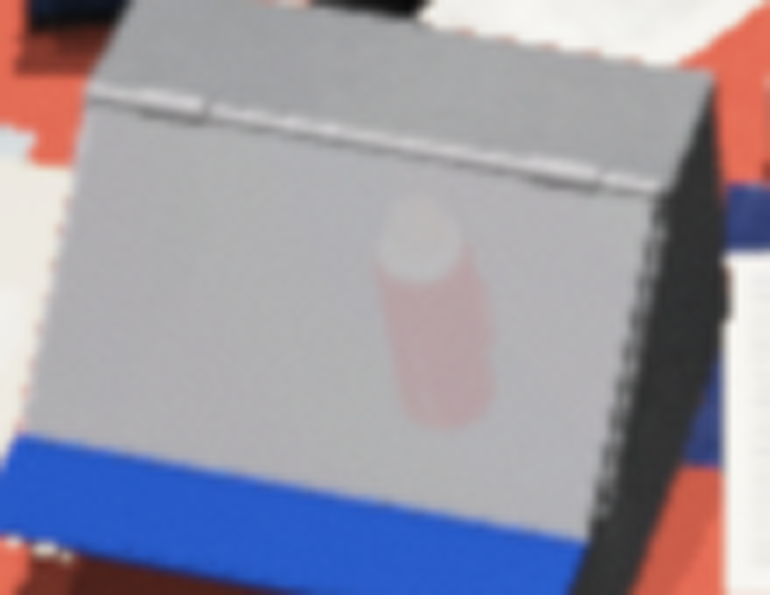

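Run:
```python
from h import *
import pickle
ci=pickle.load(open('cam.pkl','rb'))['top']
for (u,v),z in [((421,248),106),((447,396),6),((412,205),134)]:
    print(onz('top',(140+u/7,140+v/7),z,ci))
o=np.array([623,193]);yaw=.07;R=np.array([[np.cos(yaw),-np.sin(yaw)],[np.sin(yaw),np.cos(yaw)]])
for p in [(628,172),(633,175)]: print(R.T@(np.array(p)-o))
```

```text
[632.81036507 180.66001785 106.        ]
[630.32619603 180.16539508   6.        ]
[632.71847303 181.05926861 134.        ]
[  3.51895521 -21.29828524]
[  8.71653875 -18.65534648]
```

```bash
cat >> h.py <<'E'
from scipy.spatial.transform import Rotation as Ro
YAW=0.07; OB=np.array([623.,193.])
def b2w(x,y,z):
    c,s=np.cos(YAW),np.sin(YAW); return np.array([OB[0]+c*x-s*y,OB[1]+s*x+c*y,z])
def w2b(p):
    c,s=np.cos(YAW),np.sin(YAW); d=np.array(p[:2])-OB; return np.array([c*d[0]+s*d[1],-s*d[0]+c*d[1],p[2]])
def orient(head,pitch):
    h=np.radians(head);a=np.radians(pitch)
    y=np.array([np.cos(h)*np.cos(a),np.sin(h)*np.cos(a),-np.sin(a)]); z=np.array([-np.sin(h),np.cos(h),0]); return np.column_stack([np.cross(y,z),y,z])
def st():
    s=env.observe(); print('t',round(s['time_s'],2),'tcp',np.round(s['tool_pos'],1),'bin',w2b(s['tool_pos']).round(1),'q',np.round(s['joint_positions'],2),'F',np.round(s['force'],1),'w',round(s['width'],3))
    y=np.array(s['ee_rot'])[:,1]; print('head',np.degrees(np.arctan2(y[1],y[0])).round(1),'pitch',np.degrees(np.arcsin(-y[2])).round(1)); return s
def plan(p,R,n,g=-1):
    s=st(); R0=np.array(s['ee_rot']);p0=np.array(s['tool_pos'])
    rv=Ro.from_matrix(R0.T@R).as_rotvec()/n; dp=(np.array(p)-p0)/n; print('target',np.round(p,1),'dist/row',np.linalg.norm(dp).round(1),'deg/row',np.degrees(np.linalg.norm(rv)).round(2))
    Rk=R0
    for k in range(n):
        print([*np.round(Rk.T@dp,1).tolist(),*np.round(np.degrees(rv),1).tolist(),g]); Rk=Rk@Ro.from_rotvec(rv).as_matrix()
E
python3 - <<'E'
from h import *
plan([390,170,170],orient(4,30),15)
E
```

```text
t 0.15 tcp [182.7 544.6 182.2] bin [-414.6  381.6  182.2] q [ 1.04  0.16  1.6  -0.    1.39 -0.21] F [1.4 1.2 0.1] w 1.005
head -119.3 pitch 89.9
target [390 170 170] dist/row 28.6 deg/row 4.25
[21.0, 0.8, -19.3, 0.8, -1.4, -3.9, -1]
[20.5, 2.0, -19.8, 0.8, -1.4, -3.9, -1]
[19.8, 3.1, -20.3, 0.8, -1.4, -3.9, -1]
[19.1, 4.2, -20.8, 0.8, -1.4, -3.9, -1]
[18.3, 5.2, -21.3, 0.8, -1.4, -3.9, -1]
[17.4, 6.1, -21.8, 0.8, -1.4, -3.9, -1]
[16.4, 7.0, -22.3, 0.8, -1.4, -3.9, -1]
[15.4, 7.7, -22.8, 0.8, -1.4, -3.9, -1]
[14.3, 8.4, -23.3, 0.8, -1.4, -3.9, -1]
[13.1, 9.1, -23.7, 0.8, -1.4, -3.9, -1]
[11.9, 9.6, -24.1, 0.8, -1.4, -3.9, -1]
[10.6, 10.0, -24.5, 0.8, -1.4, -3.9, -1]
[9.3, 10.4, -24.9, 0.8, -1.4, -3.9, -1]
[8.0, 10.6, -25.3, 0.8, -1.4, -3.9, -1]
[6.7, 10.8, -25.6, 0.8, -1.4, -3.9, -1]
```

Emit:
play_rows(
  steps=[
    [[21, 1, -19, 0.8, -1.4, -3.9, -1], [20.5, 2, -20, 0.8, -1.4, -3.9, -1], [20, 3, -20, 0.8, -1.4, -3.9, -1], [19, 4, -21, 0.8, -1.4, -3.9, -1], [18, 5, -21, 0.8, -1.4, -3.9, -1]],
  ],
)

```text
time_s: 0.57
tool_pos: [252.6, 419.9, 178.7]
ee_rot: [[0.92, 0.343, 0.189], [-0.194, -0.02, 0.981], [0.34, -0.939, 0.048]]
force: [0.0, -0.2, 0.0]
width: 1.003
```

Emit:
play_rows(
  steps=[
    [[17, 6, -22, 0.8, -1.4, -3.9, -1], [16, 7, -22, 0.8, -1.4, -3.9, -1], [15, 8, -23, 0.8, -1.4, -3.9, -1], [14, 8, -23, 0.8, -1.4, -3.9, -1], [13, 9, -24, 0.8, -1.4, -3.9, -1]],
  ],
)

```text
time_s: 0.98
tool_pos: [320.5, 295.8, 173.5]
ee_rot: [[0.766, 0.641, 0.049], [-0.068, 0.005, 0.998], [0.64, -0.767, 0.047]]
force: [-0.6, -0.5, -0.2]
width: 0.996
```

Emit:
play_rows(
  steps=[
    [[12, 10, -24, 0.8, -1.4, -3.9, -1], [11, 10, -24, 0.8, -1.4, -3.9, -1], [9, 10, -25, 0.8, -1.4, -3.9, -1], [8, 11, -25, 0.8, -1.4, -3.9, -1], [7, 11, -26, 0.8, -1.4, -3.9, -1]],
  ],
)

```text
time_s: 1.4
tool_pos: [409.0, 208.6, 194.1]
ee_rot: [[0.534, 0.843, -0.054], [0.042, 0.038, 0.998], [0.844, -0.536, -0.015]]
force: [1.0, 0.4, 0.7]
width: 1.001
```

Run:
```python
from h import *
plan(b2w(-230,-13,50),orient(4,30),8)
```

```text
t 1.4 tcp [409.  208.6 194.1] bin [-212.4   30.5  194.1] q [ 0.49 -0.94  2.7  -0.75  0.56 -0.67] F [1.  0.4 0.7] w 1.001
head 2.6 pitch 32.4
target [394.5 163.9  50. ] dist/row 18.9 deg/row 0.34
[-16.4, 7.9, -5.2, 0.2, 0.0, -0.3, -1]
[-16.4, 7.8, -5.2, 0.2, 0.0, -0.3, -1]
[-16.5, 7.7, -5.3, 0.2, 0.0, -0.3, -1]
[-16.5, 7.6, -5.3, 0.2, 0.0, -0.3, -1]
[-16.6, 7.5, -5.3, 0.2, 0.0, -0.3, -1]
[-16.6, 7.4, -5.4, 0.2, 0.0, -0.3, -1]
[-16.6, 7.3, -5.4, 0.2, 0.0, -0.3, -1]
[-16.7, 7.2, -5.4, 0.2, 0.0, -0.3, -1]
```

```bash
cat > fk.py <<'E'
from h import *
def fk(q,P):
    a1,h,L2,L3,Lt=P
    r=lambda ax,a:Ro.from_euler(ax,a).as_matrix()
    R1=r('z',q[0]);p=R1@[a1,0,h];R2=R1@r('y',q[1]);p=p+R2@[0,0,L2];R3=R2@r('y',q[2]);p=p+R3@[0,0,L3]
    R5=R3@r('z',q[3])@r('y',q[4]);p=p+R5@[0,0,Lt];return p,R5@r('z',q[5])
E
python3 - <<'E'
from fk import *
from scipy.optimize import least_squares
q0=[1.037,0.158,1.597,0,1.386,-0.21];p0=[182.958,545.098,182.901]
s=env.observe();q1=s['joint_positions'];p1=np.array(s['tool_pos']);print(repr(q1))
print(fk(q1,[0]*5)[1].round(3));print(np.array(s['ee_rot']).round(3)); print(fk(q0,[0]*5)[1].round(3))
f=lambda P:np.r_[fk(q0,P)[0]-p0,fk(q1,P)[0]-p1,0.01*(np.array(P)-[0,250,400,380,300])]
r=least_squares(f,[0,250,400,380,300]);print(r.x,r.fun)
E
```

```text
array([ 0.49161954, -0.94380586,  2.69617292, -0.75266785,  0.56299772,
       -0.66729777])
[[ 0.054 -0.534  0.843]
 [-0.998 -0.042  0.038]
 [ 0.015 -0.844 -0.536]]
[[ 0.534  0.843 -0.054]
 [ 0.042  0.038  0.998]
 [ 0.844 -0.536 -0.015]]
[[-0.318 -0.948  0.   ]
 [-0.948  0.318  0.001]
 [-0.001 -0.    -1.   ]]
[-149.56203501  250.59333712  127.79464882  695.5689423    47.14033048] [ 9.91109531e+01 -6.78465840e+01  1.93518399e+01  1.08322182e+01
 -3.29343458e+00 -1.93518989e+01 -1.49562035e+00  5.93337122e-03
 -2.72205351e+00  3.15568942e+00 -2.52859670e+00]
```

```bash
cat >> h.py <<'E'
import json
def log():
    s=env.observe(); open('log.txt','a').write(json.dumps([list(map(float,s['joint_positions'])),list(map(float,s['tool_pos']))])+'\n')
E
python3 - <<'E'
from h import *
log()
plan(b2w(-205,-13,100),orient(4,55),6)
E
```

```text
t 1.4 tcp [409.  208.6 194.1] bin [-212.4   30.5  194.1] q [ 0.49 -0.94  2.7  -0.75  0.56 -0.67] F [1.  0.4 0.7] w 1.001
head 2.6 pitch 32.4
target [419.4 165.7 100. ] dist/row 17.3 deg/row 3.77
[-12.6, 9.6, -7.0, 0.2, 0.0, 3.8, -1]
[-11.9, 10.4, -7.0, 0.2, 0.0, 3.8, -1]
[-11.2, 11.1, -7.1, 0.2, 0.0, 3.8, -1]
[-10.5, 11.8, -7.1, 0.2, 0.0, 3.8, -1]
[-9.7, 12.4, -7.2, 0.2, 0.0, 3.8, -1]
[-8.9, 13.0, -7.2, 0.2, 0.0, 3.8, -1]
```

Emit:
play_rows(
  steps=[
    [[-12.5, 10, -7, 0.2, 0, 3.8, -1], [-12, 10, -7, 0.2, 0, 3.8, -1], [-11, 11, -7, 0.2, 0, 3.8, -1]],
  ],
)

```text
time_s: 1.65
tool_pos: [413.0, 187.4, 146.0]
ee_rot: [[0.694, 0.717, -0.062], [0.048, 0.04, 0.998], [0.718, -0.696, -0.006]]
force: [-0.5, -0.4, -1.2]
width: 1.004
```

Run:
```python
from h import *
log(); st()
```

```text
t 1.65 tcp [413.  187.4 146. ] bin [-209.9    9.1  146. ] q [ 0.29 -0.87  2.65 -0.3   0.6  -1.16] F [-0.5 -0.4 -1.2] w 1.004
head 3.2 pitch 44.1
```

Emit:
play_rows(
  steps=[
    [[-10.5, 12, -7, 0.2, 0, 3.8, -1], [-10, 12, -7, 0.2, 0, 3.8, -1], [-9, 13, -7, 0.2, 0, 3.8, -1]],
  ],
)

```text
time_s: 1.9
tool_pos: [417.5, 166.2, 98.8]
ee_rot: [[0.822, 0.565, -0.068], [0.056, 0.04, 0.998], [0.566, -0.824, 0.001]]
force: [-0.1, -0.5, -1.1]
width: 0.997
```

```bash
cat > fit.py <<'E'
from h import *
from scipy.optimize import least_squares
def fk(q,P):
    a1,h,L2,e,L3,Lt,d,d5,x5=P
    r=lambda ax,a:Ro.from_euler(ax,a).as_matrix()
    R1=r('z',q[0]);p=R1@[a1,d,h];R2=R1@r('y',q[1]);p=p+R2@[0,0,L2];R3=R2@r('y',q[2]);p=p+R3@[e,0,L3]
    R4=R3@r('z',q[3]);p=p+R4@[x5,d5,0];R5=R4@r('y',q[4]);p=p+R5@[0,0,Lt];return p,R5@r('z',q[5])@np.array([[0,0,-1],[-1,0,0],[0,1,0.]])
def fit():
    D=[([1.037,0.158,1.597,0,1.386,-0.21],[182.958,545.098,182.901])]+[json.loads(l) for l in open('log.txt')]
    i0=np.array([0,250,350,0,350,300,100,0,0.])
    f=lambda P:np.r_[np.concatenate([fk(q,P)[0]-p for q,p in D]),0.005*(P-i0)]
    r=least_squares(f,i0,x_scale=100.); return r.x,r.fun[:3*len(D)]
E
python3 - <<'E'
from fit import *
log(); st()
P,e=fit(); print(P.round(1),e.round(1))
E
```

```text
t 1.9 tcp [417.5 166.2  98.8] bin [-206.9  -12.4   98.8] q [ 0.14 -0.67  2.57 -0.07  0.65 -1.46] F [-0.1 -0.5 -1.1] w 0.997
head 4.0 pitch 55.5
[  5.5 296.6 372.2  41.8 516.2 336.  120.6  -0.8   9.7] [ 0.  -0.   0.  -0.  -0.   0.1  0.   0.1 -0.2  0.  -0.   0.1]
```

```bash
cat >> fit.py <<'E'
LO=np.array([-2.91,-.94,.18,-1.29,.17,-3]);HI=np.array([2.91,2.29,2.7,4.43,2.64,3])
def ik(p,R,P,seed):
    f=lambda q:(lambda o:np.r_[(o[0]-p)/100,Ro.from_matrix(o[1].T@R).as_rotvec()])(fk(q,P))
    r=least_squares(f,np.clip(seed,LO+.01,HI-.01),bounds=(LO,HI)); return r.x,np.linalg.norm(r.fun)
E
python3 - <<'E'
from fit import *
P,e=fit(); s=env.observe()['joint_positions']
def go(n,p,h,pt):
    q,er=ik(p,orient(h,pt),P,s); print(n,pt,h,q.round(2),round(er,3))
for n,b,pts in [('A',(-200,-13,30),(30,40,50,55,60)),('B',(-150,-13,28),(25,30,35,40,45,50)),('C',(-150,-13,150),(30,40,50)),('D',(-115,-13,265),(30,40,50)),('E',(-60,-13,225),(30,40)),('F',(24,-13,82),(25,30,40)),('G',(-60,-13,180),(30,40)),('H',(-190,-13,190),(30,40,50))]:
    for pt in pts: go(n,b2w(*b),4,pt)
for h in (-40,-28,-15,0,15):
  for pt in (30,40,50):
    H=np.radians(h); go('mat',np.array([477.6+16*np.cos(H),-251.4+16*np.sin(H),80]),h,pt)
E
```

```text
A 30 4 [ 0.25 -0.41  2.7  -1.29  0.17 -0.16] 0.24
A 40 4 [ 0.25 -0.4   2.7  -1.29  0.17 -0.16] 0.075
A 50 4 [ 0.15 -0.46  2.66 -0.21  0.26 -1.31] 0.0
A 55 4 [ 0.14 -0.43  2.59 -0.11  0.37 -1.41] 0.0
A 60 4 [ 0.13 -0.38  2.52 -0.07  0.48 -1.46] 0.0
B 25 4 [-0.04 -0.38  2.68  1.37  0.17 -3.  ] 0.344
B 30 4 [-0.04 -0.36  2.67  1.37  0.17 -3.  ] 0.264
B 35 4 [-0.04 -0.35  2.66  1.36  0.17 -3.  ] 0.188
B 40 4 [-0.04 -0.33  2.65  1.36  0.17 -3.  ] 0.122
B 45 4 [ 0.23 -0.19  2.53 -1.29  0.17 -0.17] 0.056
B 50 4 [ 0.14 -0.24  2.51 -0.25  0.18 -1.27] 0.0
C 30 4 [ 0.21 -0.7   2.7  -0.89  0.18 -0.62] 0.024
C 40 4 [ 0.15 -0.7   2.6  -0.16  0.38 -1.37] 0.0
C 50 4 [ 0.13 -0.59  2.46 -0.07  0.58 -1.46] 0.0
D 30 4 [ 0.15 -0.82  2.52 -0.17  0.4  -1.38] 0.0
D 40 4 [ 0.13 -0.72  2.38 -0.09  0.61 -1.46] 0.0
D 50 4 [ 0.12 -0.59  2.22 -0.05  0.81 -1.5 ] 0.0
E 30 4 [ 0.14 -0.5   2.43 -0.35  0.17 -1.19] 0.0
E 40 4 [ 0.12 -0.46  2.3  -0.1   0.43 -1.45] 0.0
F 25 4 [-0.01  0.06  2.2   1.39  0.17 -3.  ] 0.302
F 30 4 [-0.01  0.06  2.2   1.39  0.17 -3.  ] 0.224
F 40 4 [-0.01  0.07  2.2   1.38  0.17 -3.  ] 0.112
G
[... 358 characters left out ...]

mat 50 -40 [-0.72 -0.24  2.38  0.04  0.31 -1.62] 0.0
mat 30 -28 [-0.88 -0.33  2.54  1.22  0.27 -3.  ] 0.198
mat 40 -28 [-0.91 -0.31  2.53  1.17  0.33 -3.  ] 0.035
mat 50 -28 [-0.86 -0.27  2.4   0.62  0.41 -2.44] 0.0
mat 30 -15 [-0.97 -0.32  2.49  1.05  0.48 -3.  ] 0.275
mat 40 -15 [-0.99 -0.28  2.45  0.98  0.55 -3.  ] 0.121
mat 50 -15 [-0.99 -0.24  2.39  0.84  0.61 -2.91] 0.0
mat 30 0 [-1.02 -0.24  2.38  0.88  0.7  -3.  ] 0.391
mat 40 0 [-1.02 -0.2   2.33  0.81  0.74 -3.  ] 0.243
mat 50 0 [-1.01 -0.16  2.27  0.73  0.79 -3.  ] 0.096
mat 30 15 [-1.03 -0.12  2.22  0.74  0.89 -3.  ] 0.517
mat 40 15 [-1.01 -0.09  2.18  0.66  0.91 -3.  ] 0.375
mat 50 15 [-0.98 -0.06  2.13  0.58  0.93 -3.  ] 0.233
```

Run:
```python
from fit import *
P,e=fit(); s=env.observe()['joint_positions']
s2=np.array([.1,-.2,2.5,3.1,.3,1.6])
def go(n,p,h,pt):
    o=[]
    for sd in (s,s2):
        q,er=ik(p,orient(h,pt),P,sd); o.append((q.round(2).tolist(),round(er,3)))
    print(n,h,pt,*o)
for n,b,pts in [('B',(-150,-13,28),(25,35,45,52)),('C',(-150,-13,150),(30,50)),('D',(-115,-13,265),(30,50)),('E',(-60,-13,225),(30,50)),('F',(20,-13,85),(30,45,50,55,60)),('H',(-190,-13,190),(30,50)),]:
    for pt in pts: go(n,b2w(*b),4,pt)
for h in (-40,-28,-15,0):
  for pt in (30,50,60):
    H=np.radians(h); go('mat',np.array([477.6+16*np.cos(H),-251.4+16*np.sin(H),80]),h,pt)
```

```text
B 4 25 ([-0.04, -0.38, 2.68, 1.37, 0.17, -3.0], np.float64(0.344)) ([0.15, 0.11, 2.69, 3.25, 0.79, 1.53], np.float64(0.0))
B 4 35 ([-0.04, -0.35, 2.66, 1.36, 0.17, -3.0], np.float64(0.188)) ([0.15, -0.14, 2.68, 3.32, 0.37, 1.45], np.float64(0.0))
B 4 45 ([0.23, -0.19, 2.53, -1.29, 0.17, -0.17], np.float64(0.056)) ([0.23, -0.18, 2.57, 4.43, 0.17, 0.4], np.float64(0.053))
B 4 52 ([0.13, -0.24, 2.49, -0.17, 0.23, -1.35], np.float64(0.0)) ([0.23, -0.17, 2.56, 4.43, 0.17, 0.4], np.float64(0.152))
C 4 30 ([0.21, -0.7, 2.7, -0.89, 0.18, -0.62], np.float64(0.024)) ([0.3, -0.56, 2.7, 4.43, 0.28, 0.4], np.float64(0.095))
C 4 50 ([0.13, -0.59, 2.46, -0.07, 0.58, -1.46], np.float64(0.0)) ([0.24, -0.57, 2.7, 4.43, 0.18, 0.36], np.float64(0.393))
D 4 30 ([0.15, -0.82, 2.52, -0.17, 0.4, -1.38], np.float64(0.0)) ([0.22, -0.76, 2.68, 4.43, 0.17, 0.33], np.float64(0.243))
D 4 50 ([0.12, -0.59, 2.22, -0.05, 0.81, -1.5], np.float64(0.0)) ([0.22, -0.72, 2.65, 4.43, 0.17, 0.33], np.float64(0.58))
E 4 30 ([0.14, -0.5, 2.43, -0.35, 0.17, -1.19], np.float64(0.0)) ([0.21, -0.44, 2.49, 4.43, 0.17, 0.34], np.fl
[... 1831 characters left out ...]
.275)) ([-1.19, -0.19, 2.61, 1.65, 0.77, 2.44], np.float64(0.0))
mat -15 50 ([-0.99, -0.24, 2.39, 0.84, 0.61, -2.91], np.float64(0.0)) ([-1.07, -0.25, 2.47, 1.13, 0.64, 3.0], np.float64(0.126))
mat -15 60 ([-0.89, -0.16, 2.24, 0.48, 0.69, -2.52], np.float64(0.0)) ([-1.08, -0.22, 2.43, 1.06, 0.68, 3.0], np.float64(0.285))
mat 0 30 ([-1.02, -0.24, 2.38, 0.88, 0.7, -3.0], np.float64(0.391)) ([-1.31, -0.03, 2.47, 1.39, 1.02, 2.4], np.float64(0.0))
mat 0 50 ([-1.01, -0.16, 2.27, 0.73, 0.79, -3.0], np.float64(0.096)) ([-1.1, -0.15, 2.32, 0.92, 0.84, 3.0], np.float64(0.027))
mat 0 60 ([-0.97, -0.11, 2.19, 0.59, 0.84, -2.89], np.float64(0.0)) ([-1.09, -0.13, 2.28, 0.85, 0.85, 3.0], np.float64(0.18))
```

Run:
```python
from fit import *
P,e=fit(); s=env.observe()['joint_positions']
for b,pt in [((-205,-13,24),54),((-146,-13,24),54),((-146,-13,120),54),((-140,-13,200),52),((-98,-13,258),52),((-70,-13,268),52),((-53,-13,263),52),((-30,-13,224),52),((15,-13,80),52),((-20,-13,85),52),((-60,-13,165),52),((-130,-13,170),52),((-200,-13,170),52),((-220,-13,170),52),((-220,-13,120),52)]:
    q,er=ik(b2w(*b),orient(4,pt),P,s); print(b,pt,q.round(2),round(er,3)); s=q
plan(b2w(-200,-13,24),orient(4,54),5)
```

```text
(-205, -13, 24) 54 [ 0.14 -0.44  2.62 -0.13  0.34 -1.39] 0.0
(-146, -13, 24) 54 [ 0.13 -0.2   2.46 -0.13  0.26 -1.39] 0.0
(-146, -13, 120) 54 [ 0.13 -0.47  2.41 -0.06  0.57 -1.47] 0.0
(-140, -13, 200) 52 [ 0.13 -0.6   2.34 -0.05  0.74 -1.49] 0.0
(-98, -13, 258) 52 [ 0.12 -0.5   2.17 -0.04  0.81 -1.5 ] 0.0
(-70, -13, 268) 52 [ 0.12 -0.41  2.09 -0.04  0.8  -1.51] 0.0
(-53, -13, 263) 52 [ 0.11 -0.36  2.06 -0.04  0.78 -1.51] 0.0
(-30, -13, 224) 52 [ 0.11 -0.25  2.05 -0.04  0.68 -1.51] 0.0
(15, -13, 80) 52 [ 0.11  0.1   2.05 -0.07  0.34 -1.47] 0.0
(-20, -13, 85) 52 [ 0.11 -0.    2.14 -0.08  0.35 -1.47] 0.0
(-60, -13, 165) 52 [ 0.11 -0.27  2.19 -0.05  0.56 -1.49] 0.0
(-130, -13, 170) 52 [ 0.13 -0.52  2.36 -0.06  0.64 -1.48] 0.0
(-200, -13, 170) 52 [ 0.14 -0.83  2.52 -0.06  0.79 -1.47] 0.0
(-220, -13, 170) 52 [ 0.15 -0.94  2.57 -0.06  0.85 -1.47] 0.0
(-220, -13, 120) 52 [ 0.15 -0.86  2.64 -0.08  0.71 -1.45] 0.0
t 1.9 tcp [417.5 166.2  98.8] bin [-206.9  -12.4   98.8] q [ 0.14 -0.67  2.57 -0.07  0.65 -1.46] F [-0.1 -0.5 -1.1] w 0.997
head 4.0 pitch 55.5
target [424.4 166.   24. ] dist/row 15.0 deg/row 0.3
[-7.3, 13.1, -0.1, -0.0, -0.0, -0.3, -1]
[-7.4, 13.1, -0.1, -0.0, -0.0, -0.3, -1]
[-7.5, 13.0, -0.1, -0.0, -0.0, -0.3, -1]
[-7.5, 13.0, -0.1, -0.0, -0.0, -0.3, -1]
[-7.6, 13.0, -0.1, -0.0, -0.0, -0.3, -1]
```

All the waypoints can be reached. I'll go down in front of the lip and take a picture.

Emit:
play_rows(
  steps=[
    [[-7.3, 13, 0, 0, 0, -0.3, -1], [-7.4, 13, 0, 0, 0, -0.3, -1], [-7.5, 13, 0, 0, 0, -0.3, -1], [-7.5, 13, 0, 0, 0, -0.3, -1], [-7.6, 13, 0, 0, 0, -0.3, -1]],
  ],
)

```text
time_s: 2.32
tool_pos: [424.2, 167.2, 23.9]
ee_rot: [[0.806, 0.588, -0.069], [0.055, 0.041, 0.998], [0.59, -0.808, 0.001]]
force: [0.7, -1.1, 0.5]
width: 1.0
```

Run:
```python
from fit import *
log(); P,e=fit(); print(abs(e).max())
plan(b2w(-146,-13,24),orient(4,54),5)
for n in('top','wrist'): cv2.imwrite(f'pics/{n}1.png',cv2.cvtColor(env.get_image(n),cv2.COLOR_RGB2BGR))
a=cv2.imread('pics/top1.png')[120:300,80:280]; b=cv2.imread('pics/wrist1.png')
cv2.imwrite('pics/c1.png',np.hstack([cv2.resize(a,(400,360),interpolation=cv2.INTER_CUBIC),cv2.resize(b,(400,360))]))
```

```text
0.06896422935449209
t 2.32 tcp [424.2 167.2  23.9] bin [-200.1  -11.9   23.9] q [ 0.14 -0.43  2.62 -0.14  0.33 -1.38] F [ 0.7 -1.1  0.5] w 1.0
head 4.0 pitch 53.9
target [478.3 169.8  24. ] dist/row 10.8 deg/row 0.03
[8.8, 6.4, -0.2, 0.0, -0.0, 0.0, -1]
[8.8, 6.4, -0.2, 0.0, -0.0, 0.0, -1]
[8.8, 6.4, -0.2, 0.0, -0.0, 0.0, -1]
[8.8, 6.4, -0.2, 0.0, -0.0, 0.0, -1]
[8.8, 6.3, -0.2, 0.0, -0.0, 0.0, -1]
```

View pics/c1.png

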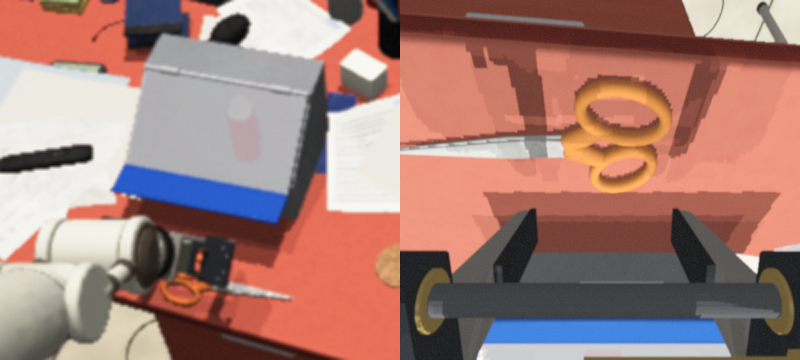

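The top view shows the gripper in front of the blue lip, over the scissors. In the wrist view the lip runs across the bottom at about row 330, just beyond the fingers. Next the tips go under the lip.

Emit:
play_rows(
  steps=[
    [[8.8, 6.4, 0, 0, 0, 0, -1], [8.8, 6.4, 0, 0, 0, 0, -1], [8.8, 6.4, 0, 0, 0, 0, -1], [8.8, 6.4, 0, 0, 0, 0, -1], [8.8, 6.4, 0, 0, 0, 0, -1]],
  ],
)

```text
time_s: 2.83
tool_pos: [479.8, 171.1, 26.0]
ee_rot: [[0.805, 0.589, -0.069], [0.055, 0.041, 0.998], [0.59, -0.807, 0.0]]
force: [-0.2, 0.4, -0.1]
width: 1.001
```

Run:
```python
from h import *
log(); plan(b2w(-146,-13,74),orient(4,54),5)
cv2.imwrite('pics/scene2.png',cv2.cvtColor(env.get_image('scene'),cv2.COLOR_RGB2BGR)); cv2.imwrite('pics/top2.png',cv2.cvtColor(env.get_image('top'),cv2.COLOR_RGB2BGR))
a=cv2.imread('pics/top2.png')[120:300,80:280]; b=cv2.imread('pics/scene2.png')[180:400,240:520]
cv2.imwrite('pics/c2.png',np.hstack([cv2.resize(a,(400,360),interpolation=cv2.INTER_CUBIC),cv2.resize(b,(400,360))]))
```

```text
t 2.83 tcp [479.8 171.1  26. ] bin [-144.4  -11.9   26. ] q [ 0.13 -0.22  2.47 -0.14  0.26 -1.39] F [-0.2  0.4 -0.1] w 1.001
head 4.0 pitch 53.8
target [478.3 169.8  74. ] dist/row 9.6 deg/row 0.04
[5.4, -7.9, -0.2, 0.0, -0.0, 0.0, -1]
[5.4, -7.9, -0.2, 0.0, -0.0, 0.0, -1]
[5.4, -7.9, -0.2, 0.0, -0.0, 0.0, -1]
[5.4, -7.9, -0.2, 0.0, -0.0, 0.0, -1]
[5.4, -8.0, -0.2, 0.0, -0.0, 0.0, -1]
```

View pics/c2.png

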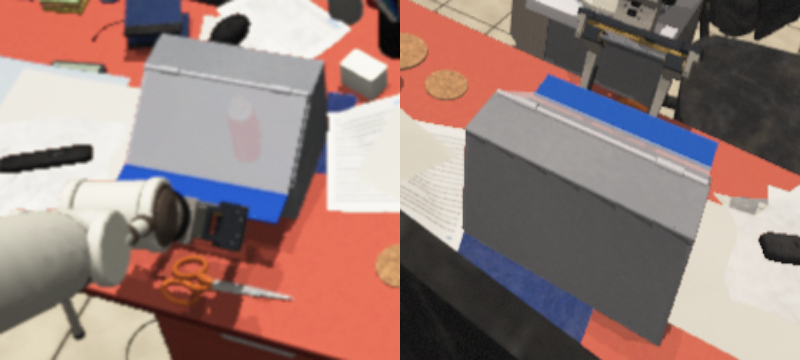

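The scene view shows both fingers passing under the lip, with the lip covering them at about (585,90) and (660,115), and no contact force. Now I'll lift.

Emit:
play_rows(
  steps=[
    [[5.4, -8, 0, 0, 0, 0, -1], [5.4, -8, 0, 0, 0, 0, -1], [5.4, -8, 0, 0, 0, 0, -1], [5.4, -8, 0, 0, 0, 0, -1], [5.4, -8, 0, 0, 0, 0, -1]],
  ],
)

```text
time_s: 3.35
tool_pos: [465.6, 169.8, 63.2]
ee_rot: [[0.821, 0.567, -0.069], [0.057, 0.038, 0.998], [0.569, -0.823, -0.001]]
force: [-21.3, -0.9, -7.1]
width: 1.0
```

Emit:
play_rows(
  steps=[
    [[7, -10, 0, 0, 0, 0, -1], [7, -10, 0, 0, 0, 0, -1], [7, -10, 0, 0, 0, 0, -1], [7, -10, 0, 0, 0, 0, -1], [7, -10, 0, 0, 0, 0, -1]],
  ],
)

```text
time_s: 3.77
tool_pos: [456.6, 169.2, 114.8]
ee_rot: [[0.833, 0.548, -0.069], [0.059, 0.037, 0.998], [0.55, -0.835, -0.002]]
force: [-46.0, -5.5, -1.5]
width: 0.999
```

Run:
```python
from h import *
log(); plan(b2w(-140,-13,200),orient(4,52),5)
cv2.imwrite('pics/scene3.png',cv2.cvtColor(env.get_image('scene'),cv2.COLOR_RGB2BGR)); cv2.imwrite('pics/top3.png',cv2.cvtColor(env.get_image('top'),cv2.COLOR_RGB2BGR))
a=cv2.imread('pics/top3.png')[120:300,80:280]; b=cv2.imread('pics/scene3.png')[180:400,240:520]
cv2.imwrite('pics/c3.png',np.hstack([cv2.resize(a,(400,360),interpolation=cv2.INTER_CUBIC),cv2.resize(b,(400,360))]))
```

```text
t 3.77 tcp [456.6 169.2 114.8] bin [-167.6  -12.1  114.8] q [ 0.13 -0.51  2.44 -0.06  0.64 -1.47] F [-46.   -5.5  -1.5] w 0.999
head 3.8 pitch 56.7
target [484.3 170.2 200. ] dist/row 17.9 deg/row 0.93
[14.0, -11.2, -0.2, 0.0, 0.0, -0.9, -1]
[14.2, -11.0, -0.2, 0.0, 0.0, -0.9, -1]
[14.3, -10.7, -0.2, 0.0, 0.0, -0.9, -1]
[14.5, -10.5, -0.2, 0.0, 0.0, -0.9, -1]
[14.7, -10.3, -0.2, 0.0, 0.0, -0.9, -1]
```

View pics/c3.png

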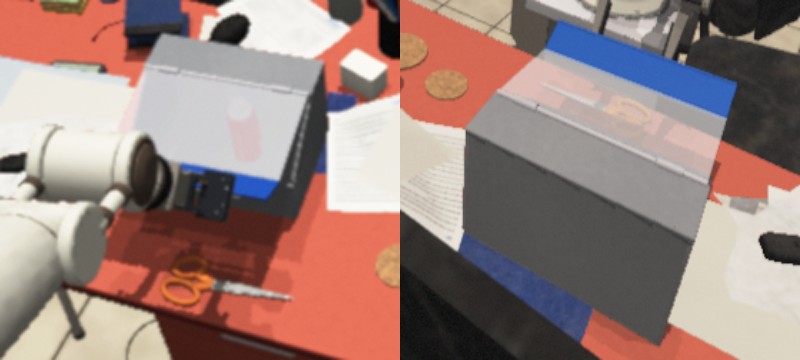

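The force reads -46 N in x: as the lip edge swings outward it presses against the steep fingers. I'll ease the command back before lifting further.

Emit:
play_rows(
  steps=[
    [[-8, -6, 0, 0, 0, 0, -1], [-8, -6, 0, 0, 0, 0, -1]],
  ],
)

```text
time_s: 4.03
tool_pos: [452.2, 169.3, 130.9]
ee_rot: [[0.81, 0.583, -0.069], [0.056, 0.041, 0.998], [0.584, -0.812, 0.0]]
force: [-0.4, -0.0, -0.4]
width: 0.998
```

Run:
```python
from h import *
st()
```

```text
t 4.03 tcp [452.2 169.3 130.9] bin [-172.   -11.7  130.9] q [ 0.14 -0.6   2.47 -0.06  0.65 -1.46] F [-0.4 -0.  -0.4] w 0.998
head 4.0 pitch 54.3
```

Run:
```python
from h import *
cv2.imwrite('pics/scene4.png',cv2.cvtColor(env.get_image('scene'),cv2.COLOR_RGB2BGR)); cv2.imwrite('pics/top4.png',cv2.cvtColor(env.get_image('top'),cv2.COLOR_RGB2BGR))
a=cv2.imread('pics/top4.png')[120:300,80:280]; b=cv2.imread('pics/scene4.png')[160:380,240:520]
cv2.imwrite('pics/c4.png',np.hstack([cv2.resize(a,(400,360),interpolation=cv2.INTER_CUBIC),cv2.resize(b,(400,360))]))
```

```text
(no output)
```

View pics/c4.png

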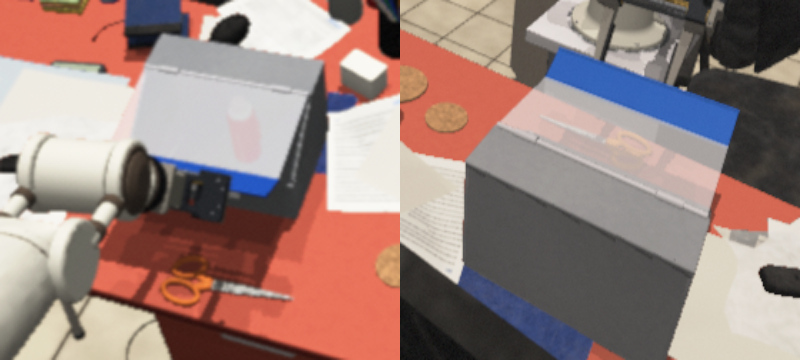

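```bash
cat >> h.py <<'E'
def lipmid(th,y=0):
    e=th-np.arctan2(84,180); return b2w(15-198.6*np.cos(e),y,165+198.6*np.sin(e))
E
python3 - <<'E'
from h import *
import pickle
ci=pickle.load(open('cam.pkl','rb'))['scene']
for th in (.3,.4,.5,.6,.7,.8,.9): print(th,proj('scene',lipmid(th,-131),ci).round(0),proj('scene',lipmid(th,131),ci).round(0),w2b(lipmid(th)).round(0))
E
```

```text
0.3 [346. 201.] [469. 240.] [-182.   -0.  138.]
0.4 [348. 193.] [472. 232.] [-183.   -0.  158.]
0.5 [349. 185.] [475. 223.] [-183.   -0.  178.]
0.6 [349. 178.] [478. 216.] [-181.   -0.  197.]
0.7 [350. 171.] [481. 208.] [-177.   -0.  217.]
0.8 [350. 164.] [483. 201.] [-171.   -0.  236.]
0.9 [349. 157.] [486. 194.] [-163.    0.  254.]
```

Run:
```python
from h import *
plan(b2w(-166,-12,172),orient(4,53),4)
```

```text
t 4.13 tcp [452.  169.4 131.5] bin [-172.3  -11.6  131.5] q [ 0.14 -0.6   2.47 -0.06  0.65 -1.46] F [-11.    0.4  -0.1] w 1.0
head 4.0 pitch 54.3
target [458.2 169.4 172. ] dist/row 10.2 deg/row 0.32
[7.2, -7.3, -0.1, -0.0, -0.0, -0.3, -1]
[7.2, -7.3, -0.1, -0.0, -0.0, -0.3, -1]
[7.3, -7.2, -0.1, -0.0, -0.0, -0.3, -1]
[7.3, -7.2, -0.1, -0.0, -0.0, -0.3, -1]
```

Emit:
play_rows(
  steps=[
    [[5.5, -8.5, 0, 0, 0, -0.3, -1], [5.5, -8.5, 0, 0, 0, -0.3, -1], [6, -8, 0, 0, 0, -0.3, -1], [7, -8, 0, 0, 0, -0.3, -1]],
  ],
)

```text
time_s: 4.47
tool_pos: [456.1, 169.3, 177.5]
ee_rot: [[0.791, 0.607, -0.069], [0.054, 0.042, 0.998], [0.609, -0.793, 0.001]]
force: [0.6, -0.2, -0.7]
width: 0.998
```

Run:
```python
from h import *
plan(b2w(-159,-12,206),orient(4,52.5),4)
```

```text
t 4.47 tcp [456.1 169.3 177.5] bin [-168.1  -11.9  177.5] q [ 0.14 -0.68  2.43 -0.06  0.74 -1.47] F [ 0.6 -0.2 -0.7] w 0.998
head 4.0 pitch 52.5
target [465.2 169.9 206. ] dist/row 7.5 deg/row 0.02
[6.1, -4.3, -0.0, 0.0, -0.0, 0.0, -1]
[6.1, -4.3, -0.0, 0.0, -0.0, 0.0, -1]
[6.1, -4.3, -0.0, 0.0, -0.0, 0.0, -1]
[6.1, -4.3, -0.0, 0.0, -0.0, 0.0, -1]
```

Emit:
play_rows(
  steps=[
    [[6.1, -4.3, 0, 0, 0, 0, -1], [6.1, -4.3, 0, 0, 0, 0, -1], [6.1, -4.3, 0, 0, 0, 0, -1], [6.1, -4.3, 0, 0, 0, 0, -1]],
  ],
)

```text
time_s: 4.8
tool_pos: [464.7, 169.9, 204.4]
ee_rot: [[0.793, 0.605, -0.069], [0.054, 0.042, 0.998], [0.606, -0.795, 0.001]]
force: [-0.2, -0.3, -1.0]
width: 1.002
```

Run:
```python
from h import *
plan(b2w(-128,-12,255),orient(4,52.5),5)
cv2.imwrite('pics/scene5.png',cv2.cvtColor(env.get_image('scene'),cv2.COLOR_RGB2BGR))
b=cv2.imread('pics/scene5.png')[100:380,240:520]
cv2.imwrite('pics/c5.png',cv2.resize(b,(560,560)))
```

```text
t 4.8 tcp [464.7 169.9 204.4] bin [-159.5  -12.   204.4] q [ 0.13 -0.67  2.37 -0.06  0.79 -1.48] F [-0.2 -0.3 -1. ] w 1.002
head 4.0 pitch 52.7
target [496.2 172.1 255. ] dist/row 11.9 deg/row 0.04
[11.2, -4.2, 0.0, 0.0, -0.0, -0.0, -1]
[11.2, -4.2, 0.0, 0.0, -0.0, -0.0, -1]
[11.2, -4.2, 0.0, 0.0, -0.0, -0.0, -1]
[11.2, -4.2, 0.0, 0.0, -0.0, -0.0, -1]
[11.2, -4.2, 0.0, 0.0, -0.0, -0.0, -1]
```

View pics/c5.png

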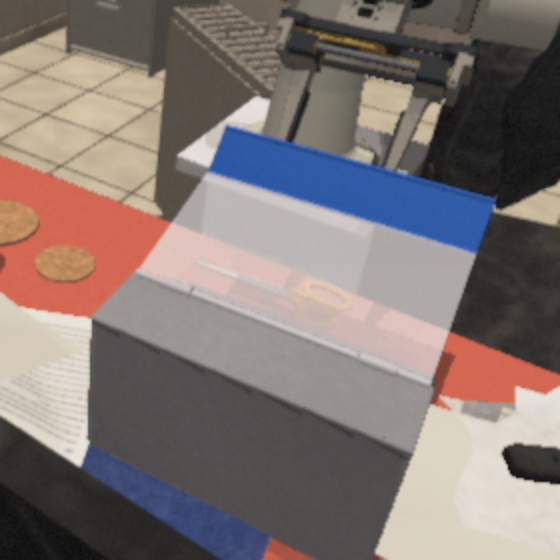

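The lip corner sits at about (352,164) in the scene picture, which puts the flap at about 0.8 rad as predicted. I'll continue up and in.

Emit:
play_rows(
  steps=[
    [[11.2, -4.2, 0, 0, 0, 0, -1], [11.2, -4.2, 0, 0, 0, 0, -1], [11.2, -4.2, 0, 0, 0, 0, -1], [11.2, -4.2, 0, 0, 0, 0, -1], [11.2, -4.2, 0, 0, 0, 0, -1]],
  ],
)

```text
time_s: 5.27
tool_pos: [496.7, 172.0, 254.7]
ee_rot: [[0.793, 0.605, -0.069], [0.054, 0.042, 0.998], [0.606, -0.795, 0.0]]
force: [-0.5, -0.2, -0.4]
width: 1.005
```

Run:
```python
from h import *
plan(b2w(-60,-12,264),orient(4,52),6)
```

```text
t 5.27 tcp [496.7 172.  254.7] bin [-127.5  -12.2  254.7] q [ 0.13 -0.59  2.23 -0.05  0.85 -1.49] F [-0.5 -0.2 -0.4] w 1.005
head 4.0 pitch 52.7
target [564.  176.8 264. ] dist/row 11.4 deg/row 0.11
[9.9, 5.6, 0.0, 0.0, -0.0, -0.1, -1]
[9.9, 5.6, 0.0, 0.0, -0.0, -0.1, -1]
[9.9, 5.6, 0.0, 0.0, -0.0, -0.1, -1]
[9.9, 5.6, 0.0, 0.0, -0.0, -0.1, -1]
[9.8, 5.7, 0.0, 0.0, -0.0, -0.1, -1]
[9.8, 5.7, 0.0, 0.0, -0.0, -0.1, -1]
```

Emit:
play_rows(
  steps=[
    [[10, 5.6, 0, 0, 0, 0, -1], [10, 5.6, 0, 0, 0, 0, -1], [10, 5.6, 0, 0, 0, 0, -1], [10, 5.6, 0, 0, 0, 0, -1]],
  ],
)

```text
time_s: 5.6
tool_pos: [542.4, 175.1, 261.2]
ee_rot: [[0.793, 0.606, -0.069], [0.054, 0.042, 0.998], [0.607, -0.795, 0.0]]
force: [-2.5, -0.3, 0.5]
width: 1.002
```

Run:
```python
from h import *
plan(b2w(-54,-12,264),orient(4,52),3)
cv2.imwrite('pics/scene6.png',cv2.cvtColor(env.get_image('scene'),cv2.COLOR_RGB2BGR));cv2.imwrite('pics/top6.png',cv2.cvtColor(env.get_image('top'),cv2.COLOR_RGB2BGR))
a=cv2.imread('pics/top6.png')[90:290,60:260];b=cv2.imread('pics/scene6.png')[80:360,240:520]
cv2.imwrite('pics/c6.png',np.hstack([cv2.resize(a,(400,400)),cv2.resize(b,(400,400))]))
```

```text
t 5.6 tcp [542.4 175.1 261.2] bin [-81.6 -12.2 261.2] q [ 0.12 -0.44  2.12 -0.04  0.81 -1.5 ] F [-2.5 -0.3  0.5] w 1.002
head 4.0 pitch 52.6
target [570.  177.3 264. ] dist/row 9.3 deg/row 0.21
[7.9, 4.9, 0.1, 0.0, -0.0, -0.2, -1]
[7.9, 4.9, 0.1, 0.0, -0.0, -0.2, -1]
[7.9, 4.9, 0.1, 0.0, -0.0, -0.2, -1]
```

View pics/c6.png

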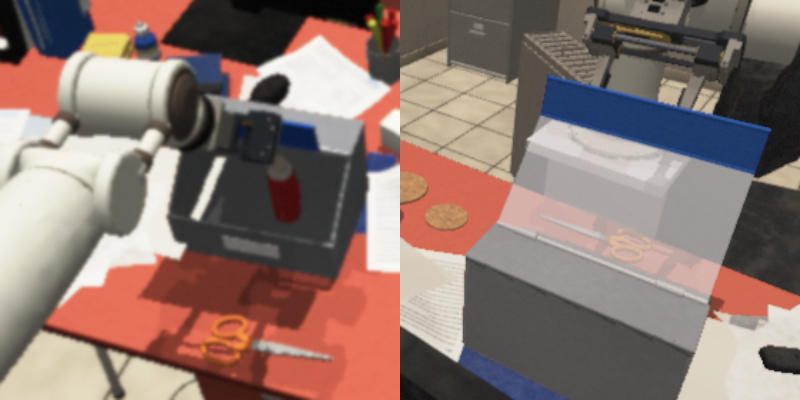

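The flap is wide open, and the can now stands clearly visible in the top view at about (201,185). I'll refine its position from the red mask.

Run:
```python
from h import *
import pickle
ci=pickle.load(open('cam.pkl','rb'))['top']
im=cv2.imread('pics/top6.png'); hsv=cv2.cvtColor(im,cv2.COLOR_BGR2HSV)
m=cv2.inRange(hsv,(0,120,40),(8,255,190))|cv2.inRange(hsv,(170,120,40),(180,255,190)); mm=np.zeros_like(m); mm[160:212,185:215]=m[160:212,185:215]
ys,xs=np.nonzero(mm); 
for y in range(ys.min(),ys.max()+1): r=xs[ys==y]; print(y,r.min(),r.max(),end='; ') if len(r) else 0
print()
c=im[155:215,175:225]; cv2.imwrite('pics/can6.png',cv2.resize(c,None,fx=10,fy=10,interpolation=cv2.INTER_CUBIC))
for z in (6,106):
  for p in [(632,180.5)]: 
    t=np.linspace(0,6.28,60); pr=np.array([proj('top',(p[0]+22*np.cos(a),p[1]+22*np.sin(a),z),ci) for a in t]); print(z,'x',pr[:,0].min().round(1),pr[:,0].max().round(1),'y',pr[:,1].min().round(1),pr[:,1].max().round(1))
```

```text
176 206 206; 177 206 207; 178 205 207; 179 194 207; 180 194 208; 181 194 208; 182 194 209; 183 194 209; 184 195 209; 185 195 209; 186 195 209; 187 195 209; 188 196 209; 189 196 209; 190 196 209; 191 196 209; 192 196 209; 193 197 209; 194 197 209; 195 197 209; 196 197 209; 197 198 209; 198 198 208; 199 199 208; 200 200 206; 
6 x 197.2 210.7 y 191.1 201.4
106 x 193.0 207.1 y 170.4 180.9
```

View pics/can6.png

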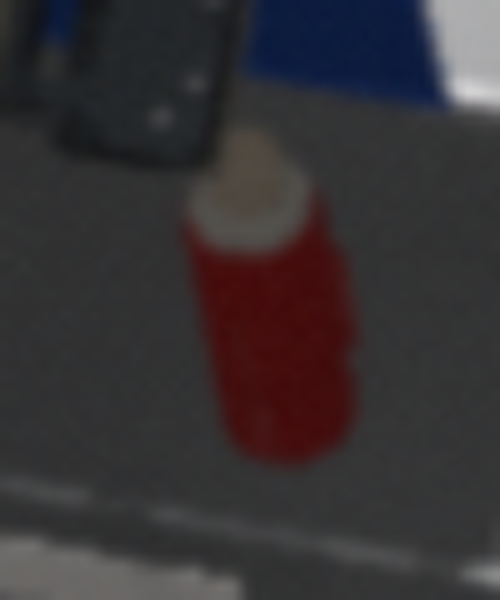

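Emit:
play_rows(
  steps=[
    [[8, 5, 0, 0, 0, -0.2, -1], [8, 5, 0, 0, 0, -0.2, -1], [8, 5, 0, 0, 0, -0.2, -1]],
  ],
)

```text
time_s: 5.95
tool_pos: [572.2, 177.4, 269.5]
ee_rot: [[0.78, 0.621, -0.069], [0.054, 0.043, 0.998], [0.623, -0.782, 0.0]]
force: [-16.2, -4.0, 26.9]
width: 1.0
```

Run:
```python
from h import *
log();plan(b2w(-30,-13,222),orient(4,52),5)
```

```text
t 5.95 tcp [572.2 177.4 269.5] bin [-51.8 -12.  269.5] q [ 0.12 -0.37  2.07 -0.04  0.78 -1.5 ] F [-16.2  -4.   26.9] w 1.0
head 4.0 pitch 51.5
target [594.  177.9 222. ] dist/row 10.5 deg/row 0.11
[-2.5, 10.1, -0.2, 0.0, -0.0, 0.1, -1]
[-2.5, 10.2, -0.2, 0.0, -0.0, 0.1, -1]
[-2.5, 10.2, -0.2, 0.0, -0.0, 0.1, -1]
[-2.5, 10.2, -0.2, 0.0, -0.0, 0.1, -1]
[-2.4, 10.2, -0.2, 0.0, -0.0, 0.1, -1]
```

Run:
```python
from h import *
cv2.imwrite('pics/scene7.png',cv2.cvtColor(env.get_image('scene'),cv2.COLOR_RGB2BGR));cv2.imwrite('pics/top7.png',cv2.cvtColor(env.get_image('top'),cv2.COLOR_RGB2BGR))
a=cv2.imread('pics/top7.png')[90:290,60:260];b=cv2.imread('pics/scene7.png')[40:320,240:520]
cv2.imwrite('pics/c7.png',np.hstack([cv2.resize(a,(300,300)),cv2.resize(b,(500,500))[:300]]) if 0 else cv2.resize(b,(600,600)))
st()
```

```text
t 6.05 tcp [572.9 177.4 270.3] bin [-51.  -12.1 270.3] q [ 0.12 -0.37  2.06 -0.04  0.78 -1.5 ] F [-9.  -2.1 14.2] w 0.999
head 4.0 pitch 51.4
```

View pics/c7.png

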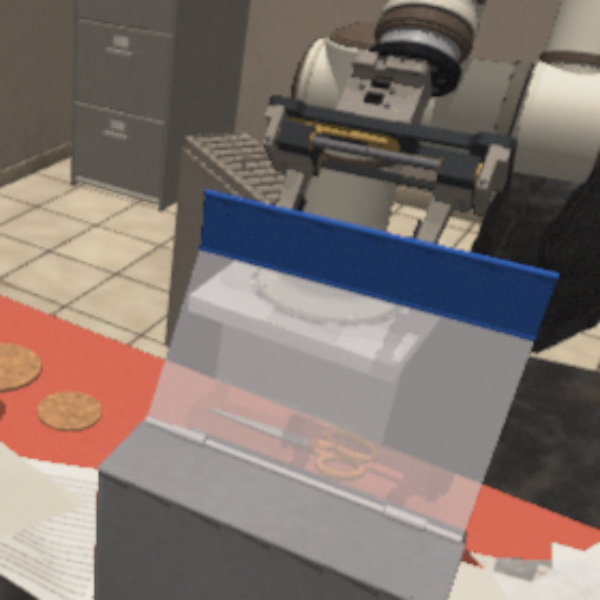

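Run:
```python
from h import *
import pickle
ci=pickle.load(open('cam.pkl','rb'))['scene']
for th in (1.2,1.3,1.4,1.5,1.6,1.7): print(th,proj('scene',lipmid(th,-131),ci).round(0),proj('scene',lipmid(th,131),ci).round(0),w2b(lipmid(th)).round(0),'beta',np.degrees(th)-33)
```

```text
1.2 [345. 141.] [492. 178.] [-128.   -0.  302.] beta 35.75493541569878
1.3 [343. 137.] [493. 174.] [-114.   -0.  316.] beta 41.484513367007025
1.4 [340. 133.] [494. 171.] [-98.  -0. 328.] beta 47.21409131831524
1.5 [337. 131.] [495. 169.] [-82.   0. 339.] beta 52.943669269623484
1.6 [333. 129.] [496. 168.] [-64.   0. 347.] beta 58.67324722093173
1.7 [329. 128.] [495. 169.] [-45.  -0. 354.] beta 64.40282517223994
```

The force lies along the tool axis, and the flap reads about 1.57 rad. So the front of the gripper body is pressing on the lip's edge. I'll raise the tool and open the flap further before passing the body under it.

Emit:
play_rows(
  steps=[
    [[6, -8, 0, 0, 0, 0, -1], [6, -8, 0, 0, 0, 0, -1]],
  ],
)

```text
time_s: 6.22
tool_pos: [568.5, 177.0, 283.3]
ee_rot: [[0.788, 0.612, -0.069], [0.054, 0.043, 0.998], [0.614, -0.79, 0.0]]
force: [-0.0, -0.1, -0.5]
width: 1.002
```

Run:
```python
from h import *
plan(b2w(-28,-13,286),orient(4,52),3)
```

```text
t 6.22 tcp [568.5 177.  283.3] bin [-55.5 -12.2 283.3] q [ 0.12 -0.38  2.04 -0.04  0.82 -1.51] F [-0.  -0.1 -0.5] w 1.002
head 4.0 pitch 52.1
target [596.  178.1 286. ] dist/row 9.2 deg/row 0.05
[7.8, 4.9, -0.3, 0.0, -0.0, -0.0, -1]
[7.8, 4.9, -0.3, 0.0, -0.0, -0.0, -1]
[7.8, 4.9, -0.3, 0.0, -0.0, -0.0, -1]
```

Emit:
play_rows(
  steps=[
    [[7.8, 4.5, -0.3, 0, 0, 0, -1], [7.8, 4.5, -0.3, 0, 0, 0, -1], [7.8, 4.5, -0.3, 0, 0, 0, -1]],
  ],
)

```text
time_s: 6.47
tool_pos: [596.3, 178.0, 287.6]
ee_rot: [[0.787, 0.614, -0.069], [0.054, 0.043, 0.998], [0.615, -0.789, 0.001]]
force: [-0.7, -0.0, 1.3]
width: 1.004
```

Run:
```python
from h import *
plan(b2w(-28,-13,224),orient(4,52),5)
cv2.imwrite('pics/scene8.png',cv2.cvtColor(env.get_image('scene'),cv2.COLOR_RGB2BGR))
b=cv2.imread('pics/scene8.png')[40:320,240:520]
cv2.imwrite('pics/c8.png',cv2.resize(b,(600,600)))
```

```text
t 6.47 tcp [596.3 178.  287.6] bin [-27.7 -13.1 287.6] q [ 0.11 -0.31  1.98 -0.04  0.81 -1.51] F [-0.7 -0.   1.3] w 1.004
head 4.0 pitch 52.0
target [596.  178.1 224. ] dist/row 12.7 deg/row 0.02
[-7.9, 10.0, 0.0, 0.0, -0.0, -0.0, -1]
[-7.9, 10.0, 0.0, 0.0, -0.0, -0.0, -1]
[-7.9, 10.0, 0.0, 0.0, -0.0, -0.0, -1]
[-7.9, 10.0, 0.0, 0.0, -0.0, -0.0, -1]
[-7.9, 10.0, 0.0, 0.0, -0.0, -0.0, -1]
```

View pics/c8.png

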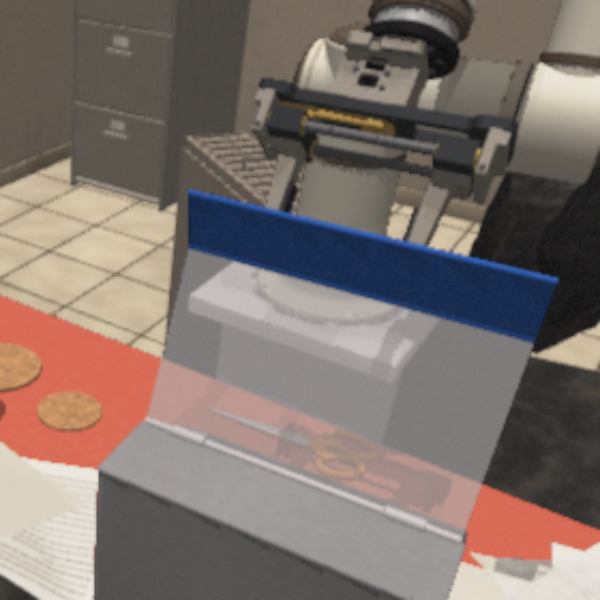

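The lip corner is at about (328,129), so the flap is at about 1.72 rad. Flattening the tool's pitch lowers the gripper body away from the lip edge, so I'll do that while moving forward a little.

Emit:
play_rows(
  steps=[
    [[3, 3, 0, 0, 0, -3.4, -1], [3.5, 3, 0, 0, 0, -3.4, -1], [3, 4, 0, 0, 0, -3.4, -1]],
  ],
)

```text
time_s: 6.77
tool_pos: [611.2, 179.0, 288.6]
ee_rot: [[0.66, 0.748, -0.069], [0.045, 0.052, 0.998], [0.75, -0.662, 0.0]]
force: [-1.6, -2.6, 8.4]
width: 1.001
```

Run:
```python
from h import *
plan(b2w(-15,-13,228),orient(4,42),5)
cv2.imwrite('pics/scene9.png',cv2.cvtColor(env.get_image('scene'),cv2.COLOR_RGB2BGR))
b=cv2.imread('pics/scene9.png')[40:320,240:520]
cv2.imwrite('pics/c9.png',cv2.resize(b,(500,500)))
```

```text
t 6.77 tcp [611.2 179.  288.6] bin [-12.7 -13.1 288.6] q [ 0.11 -0.37  2.11 -0.06  0.56 -1.49] F [-1.6 -2.6  8.4] w 1.001
head 4.0 pitch 41.4
target [608.9 179.  228. ] dist/row 12.1 deg/row 0.11
[-9.4, 7.7, 0.0, 0.0, -0.0, 0.1, -1]
[-9.4, 7.7, 0.0, 0.0, -0.0, 0.1, -1]
[-9.4, 7.7, 0.0, 0.0, -0.0, 0.1, -1]
[-9.3, 7.7, 0.0, 0.0, -0.0, 0.1, -1]
[-9.3, 7.8, 0.0, 0.0, -0.0, 0.1, -1]
```

View pics/c9.png

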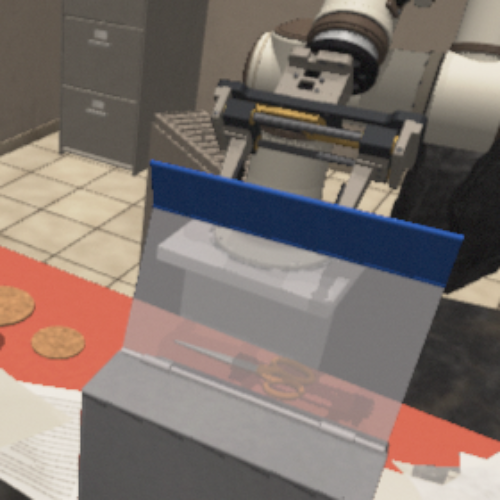

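Emit:
play_rows(
  steps=[
    [[-7, 6, 0, 0, 0, 0, -1], [-7, 6, 0, 0, 0, 0, -1]],
  ],
)

```text
time_s: 6.98
tool_pos: [619.7, 179.8, 289.7]
ee_rot: [[0.634, 0.77, -0.07], [0.044, 0.054, 0.998], [0.772, -0.636, 0.0]]
force: [-8.0, -3.1, 41.8]
width: 1.001
```

Run:
```python
from h import *
st()
cv2.imwrite('pics/scene10.png',cv2.cvtColor(env.get_image('scene'),cv2.COLOR_RGB2BGR))
b=cv2.imread('pics/scene10.png')[40:320,240:520]
cv2.imwrite('pics/c10.png',cv2.resize(b,(700,700),interpolation=cv2.INTER_CUBIC)[:600])
st()
```

```text
t 6.98 tcp [619.7 179.8 289.7] bin [ -4.2 -12.9 289.7] q [ 0.11 -0.37  2.12 -0.07  0.5  -1.48] F [-8.  -3.1 41.8] w 1.001
head 4.0 pitch 39.5
t 7.03 tcp [616.1 179.4 281.7] bin [ -7.9 -13.1 281.7] q [ 0.11 -0.36  2.13 -0.07  0.51 -1.48] F [-0.2  0.7 -1.4] w 0.999
head 4.0 pitch 40.4
```

View pics/c10.png

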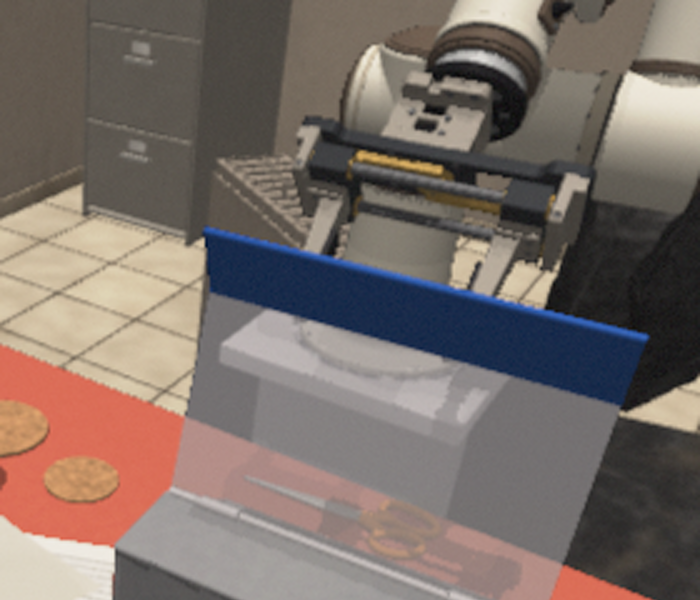

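Run:
```python
from h import *
import pickle
ci=pickle.load(open('cam.pkl','rb'))['scene']
s=st();p=np.array(s['tool_pos']);R=np.array(s['ee_rot'])
f=lambda q:((proj('scene',q,ci)-[240,40])*2.5).round(0)
print('tcp',f(p))
for dz in(-46,46,-64,64): print(dz,'tip',f(p+R[:,2]*dz),'88 back',f(p+R[:,2]*dz-88*R[:,1]),'upper',f(p+R[:,2]*dz-88*R[:,1]+37.5*R[:,0]))
for th in (1.7,1.8,1.85,1.9,1.95):
    b=th-np.radians(33); j=lambda y:b2w(15-155*np.cos(b),y,165+155*np.sin(b))
    print(th,'lip',f(lipmid(th,-131)),f(lipmid(th,131)),'junction',f(j(-131)),f(j(131)))
print('hinge',f(b2w(15,-131,165)),f(b2w(15,131,165)))
cv2.imwrite('pics/scene11.png',cv2.cvtColor(env.get_image('scene'),cv2.COLOR_RGB2BGR));cv2.imwrite('pics/top11.png',cv2.cvtColor(env.get_image('top'),cv2.COLOR_RGB2BGR))
a=cv2.imread('pics/top11.png')[70:270,80:280]
cv2.imwrite('pics/c11.png',cv2.resize(a,(600,600),interpolation=cv2.INTER_CUBIC))
```

```text
t 7.03 tcp [616.1 179.4 281.7] bin [ -7.9 -13.1 281.7] q [ 0.11 -0.36  2.13 -0.07  0.51 -1.48] F [-0.2  0.7 -1.4] w 0.999
head 4.0 pitch 40.4
tcp [351. 386.]
-46 tip [284. 365.] 88 back [334. 252.] upper [327. 224.]
46 tip [421. 407.] 88 back [470. 285.] upper [471. 257.]
-64 tip [259. 358.] 88 back [309. 246.] upper [301. 218.]
64 tip [450. 416.] 88 back [499. 292.] upper [501. 264.]
1.7 lip [221. 221.] [638. 321.] junction [219. 284.] [613. 391.]
1.8 lip [209. 223.] [637. 326.] junction [211. 283.] [612. 393.]
1.85 lip [203. 225.] [635. 330.] junction [207. 284.] [612. 394.]
1.9 lip [196. 227.] [634. 335.] junction [202. 285.] [611. 397.]
1.95 lip [189. 231.] [632. 341.] junction [197. 286.] [610. 400.]
hinge [163. 487.] [527. 626.]
```

View pics/c11.png

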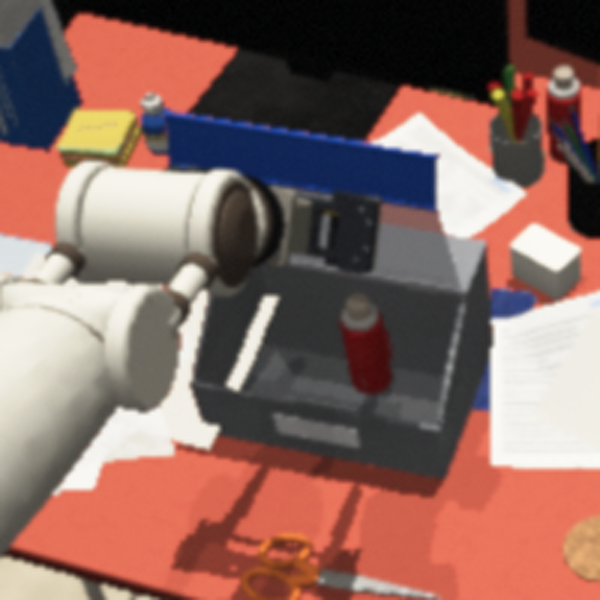

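Run:
```python
import cv2
a=cv2.imread('pics/scene11.png')[110:240,310:500]
cv2.imwrite('pics/c11b.png',cv2.resize(a,(760,520),interpolation=cv2.INTER_CUBIC))
```

```text
(no output)
```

View pics/c11b.png

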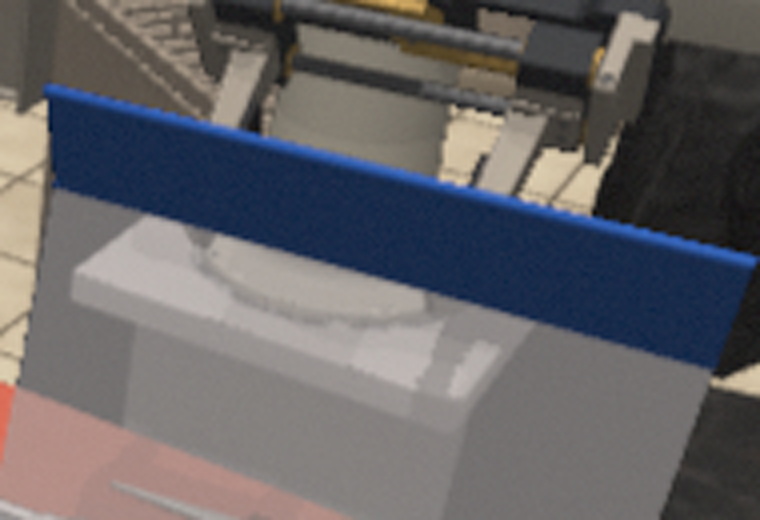

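The fingers are under the clear panel and the contact force has gone, so the lip edge is now past the body. I'll descend slowly.

Emit:
play_rows(
  steps=[
    [[-6, 5, 0, 0, 0, 0, -1], [-6, 5, 0, 0, 0, 0, -1]],
  ],
)

```text
time_s: 7.3
tool_pos: [607.9, 178.8, 249.7]
ee_rot: [[0.668, 0.741, -0.069], [0.046, 0.051, 0.998], [0.743, -0.669, 0.0]]
force: [-0.3, 0.1, -0.8]
width: 0.999
```

Run:
```python
from h import *
plan(b2w(-15,-13,230),orient(4,45),4)
```

```text
t 7.3 tcp [607.9 178.8 249.7] bin [-16.1 -13.1 249.7] q [ 0.12 -0.34  2.16 -0.07  0.48 -1.47] F [-0.3  0.1 -0.8] w 0.999
head 4.0 pitch 42.0
target [608.9 179.  230. ] dist/row 4.9 deg/row 0.75
[-3.5, 3.5, 0.0, 0.0, -0.0, 0.7, -1]
[-3.4, 3.5, 0.0, 0.0, -0.0, 0.7, -1]
[-3.4, 3.6, 0.0, 0.0, -0.0, 0.7, -1]
[-3.3, 3.6, 0.0, 0.0, -0.0, 0.7, -1]
```

Emit:
play_rows(
  steps=[
    [[-6, 5, 0, 0, 0, 1, -1], [-6, 5, 0, 0, 0, 1, -1], [-6, 5, 0, 0, 0, 1, -1]],
  ],
)

```text
time_s: 7.55
tool_pos: [606.7, 178.7, 226.2]
ee_rot: [[0.707, 0.704, -0.069], [0.048, 0.049, 0.998], [0.706, -0.708, 0.0]]
force: [-1.0, 0.6, 0.8]
width: 0.995
```

Run:
```python
from h import *
cv2.imwrite('pics/scene12.png',cv2.cvtColor(env.get_image('scene'),cv2.COLOR_RGB2BGR));cv2.imwrite('pics/top12.png',cv2.cvtColor(env.get_image('top'),cv2.COLOR_RGB2BGR))
a=cv2.imread('pics/top12.png')[70:270,80:280];b=cv2.imread('pics/scene12.png')[60:260,280:500]
cv2.imwrite('pics/c12.png',np.hstack([cv2.resize(a,(360,400)),cv2.resize(b,(440,400))]))
plan(b2w(-2,-13,150),orient(4,50),5)
```

```text
t 7.65 tcp [606.7 178.6 226.1] bin [-17.3 -13.2 226.1] q [ 0.11 -0.29  2.15 -0.06  0.51 -1.48] F [ 0.2  0.  -0.5] w 1.005
head 4.0 pitch 45.1
target [621.9 179.9 150. ] dist/row 15.5 deg/row 0.98
[-8.6, 12.9, 0.0, 0.0, -0.0, 1.0, -1]
[-8.3, 13.1, 0.0, 0.0, -0.0, 1.0, -1]
[-8.1, 13.2, 0.0, 0.0, -0.0, 1.0, -1]
[-7.9, 13.4, 0.0, 0.0, -0.0, 1.0, -1]
[-7.7, 13.5, 0.0, 0.0, -0.0, 1.0, -1]
```

View pics/c12.png

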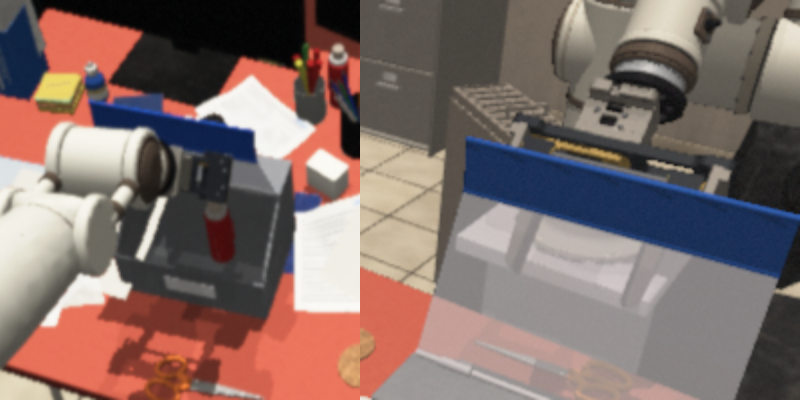

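The scene view shows both fingers through the clear panel, with the flap resting on the gripper body. I'll go down around the can.

Emit:
play_rows(
  steps=[
    [[-8.5, 13, 0, 0, 0, 1, -1], [-8.3, 13, 0, 0, 0, 1, -1], [-8, 13, 0, 0, 0, 1, -1], [-8, 13.5, 0, 0, 0, 1, -1], [-7.7, 13.5, 0, 0, 0, 1, -1]],
  ],
)

```text
time_s: 8.07
tool_pos: [623.3, 180.0, 152.2]
ee_rot: [[0.763, 0.643, -0.069], [0.052, 0.045, 0.998], [0.644, -0.765, 0.0]]
force: [-0.2, -0.1, 0.1]
width: 1.0
```

Run:
```python
from h import *
log();cv2.imwrite('pics/scene13.png',cv2.cvtColor(env.get_image('scene'),cv2.COLOR_RGB2BGR));cv2.imwrite('pics/wrist13.png',cv2.cvtColor(env.get_image('wrist'),cv2.COLOR_RGB2BGR))
a=cv2.imread('pics/wrist13.png');b=cv2.imread('pics/scene13.png')[60:260,280:500]
cv2.imwrite('pics/c13.png',np.hstack([cv2.resize(a,(440,400)),cv2.resize(b,(360,400))]))
plan(b2w(15,-13,80),orient(4,52),6)
```

```text
t 8.17 tcp [621.8 179.6 149.6] bin [ -2.1 -13.3 149.6] q [ 0.11 -0.1   2.11 -0.06  0.45 -1.49] F [-0.5  0.4 -1.3] w 0.998
head 3.9 pitch 50.2
target [638.9 181.1  80. ] dist/row 11.9 deg/row 0.31
[-5.2, 10.7, 0.1, 0.0, -0.0, 0.3, -1]
[-5.2, 10.8, 0.1, 0.0, -0.0, 0.3, -1]
[-5.1, 10.8, 0.1, 0.0, -0.0, 0.3, -1]
[-5.1, 10.8, 0.1, 0.0, -0.0, 0.3, -1]
[-5.0, 10.8, 0.1, 0.0, -0.0, 0.3, -1]
[-5.0, 10.9, 0.1, 0.0, -0.0, 0.3, -1]
```

View pics/c13.png

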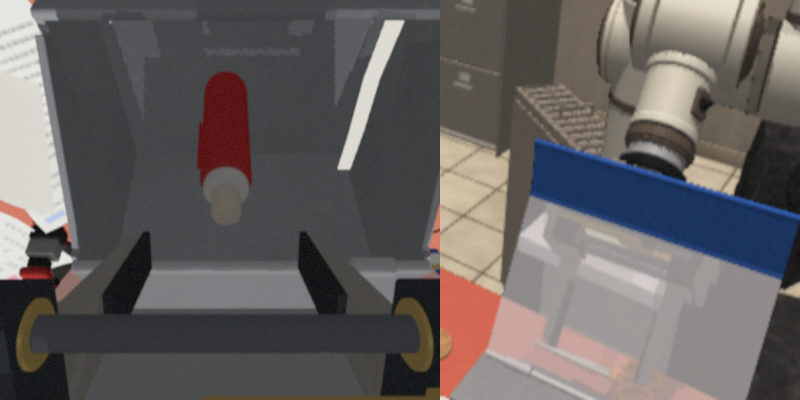

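The wrist view shows the can at column ~226, centred between the fingers (152 and 302), and the hanging flap clear of it. I'll go down to grasp height.

Emit:
play_rows(
  steps=[
    [[-5.2, 10.8, 0, 0, 0, 0.3, -1], [-5.2, 10.8, 0, 0, 0, 0.3, -1], [-5.1, 10.8, 0, 0, 0, 0.3, -1], [-5.1, 10.8, 0, 0, 0, 0.3, -1]],
  ],
)

```text
time_s: 8.5
tool_pos: [635.1, 180.9, 107.0]
ee_rot: [[0.775, 0.628, -0.069], [0.053, 0.044, 0.998], [0.63, -0.777, 0.001]]
force: [-7.3, -0.7, 4.9]
width: 1.001
```

Run:
```python
from h import *
cv2.imwrite('pics/wrist14.png',cv2.cvtColor(env.get_image('wrist'),cv2.COLOR_RGB2BGR))
plan(b2w(15,-13,80),orient(4,52),3)
```

```text
t 8.55 tcp [634.1 180.6 104.5] bin [ 10.2 -13.1 104.5] q [ 0.11  0.01  2.09 -0.07  0.36 -1.48] F [-2.6 -0.9 -1.7] w 1.0
head 4.0 pitch 51.2
target [638.9 181.1  80. ] dist/row 8.3 deg/row 0.27
[-3.9, 7.3, 0.0, 0.0, -0.0, 0.3, -1]
[-3.8, 7.4, 0.0, 0.0, -0.0, 0.3, -1]
[-3.8, 7.4, 0.0, 0.0, -0.0, 0.3, -1]
```

View pics/wrist14.png

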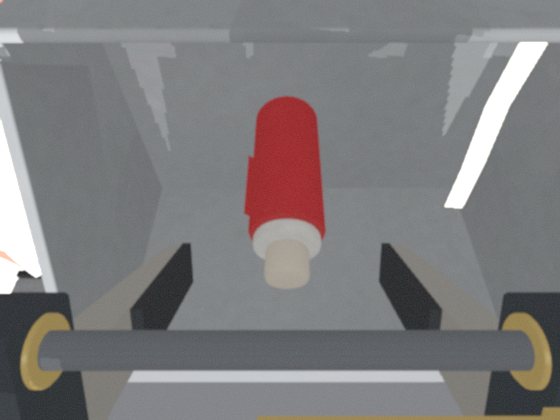

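Emit:
play_rows(
  steps=[
    [[-3.9, 7.4, 0, 0, 0, 0.3, -1], [-3.8, 7.4, 0, 0, 0, 0.3, -1], [-3.8, 7.4, 0, 0, 0, 0.3, -1], [0, 0, 0, 0, 0, 0, -1]],
  ],
)

```text
time_s: 8.88
tool_pos: [638.7, 180.9, 79.9]
ee_rot: [[0.788, 0.612, -0.069], [0.054, 0.042, 0.998], [0.614, -0.789, 0.0]]
force: [-1.1, 0.5, -0.8]
width: 1.001
```

Run:
```python
from h import *
s=st(); p=np.array(s['tool_pos'])-18.7*np.array(s['ee_rot'])[:,1]; print('grasp',p.round(1),w2b(p).round(1))
ci=env.camera_info('wrist'); print('proj grasp',proj('wrist',p,ci),'can est shoulder',proj('wrist',(632,180.5,106),ci),'cap top',proj('wrist',(632,180.5,134),ci))
cv2.imwrite('pics/wrist15.png',cv2.cvtColor(env.get_image('wrist'),cv2.COLOR_RGB2BGR))
```

```text
t 8.88 tcp [638.7 180.9  79.9] bin [ 14.8 -13.2  79.9] q [ 0.11  0.07  2.07 -0.07  0.33 -1.47] F [-1.1  0.5 -0.8] w 1.001
head 4.0 pitch 52.1
grasp [627.2 180.1  94.7] [  3.3 -13.2  94.7]
proj grasp [285.49457308 252.71683617] can est shoulder [285.60757829 276.5452716 ] cap top [285.57216598 330.28929218]
```

View pics/wrist15.png

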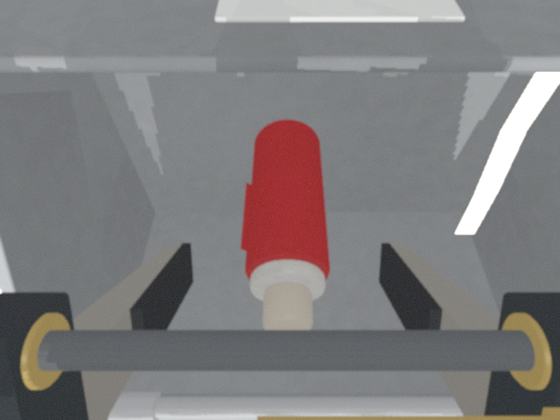

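The can is centred (column 288 against a finger midpoint of 286). It stands about 3 mm further in than I estimated, so I'll advance 4 mm and close.

Emit:
play_rows(
  steps=[
    [[3, 2.5, 0.5, 0, 0, 0, -1], [0, 0, 0, 0, 0, 0, 1], [0, 0, 0, 0, 0, 0, 1], [0, 0, 0, 0, 0, 0, 1], [0, 0, 0, 0, 0, 0, 1]],
  ],
  force=25,
)

```text
time_s: 9.35
tool_pos: [643.3, 181.9, 81.7]
ee_rot: [[0.786, 0.615, -0.069], [0.054, 0.043, 0.998], [0.616, -0.788, 0.0]]
force: [-1.0, -0.4, -0.5]
width: 0.734
```

Emit:
play_rows(
  steps=[
    [[0, 0, 0, 0, 0, 0, 1], [0, 0, 0, 0, 0, 0, 1], [0, 0, 0, 0, 0, 0, 1]],
  ],
)

```text
time_s: 9.6
tool_pos: [643.2, 181.8, 81.6]
ee_rot: [[0.786, 0.615, -0.069], [0.054, 0.043, 0.998], [0.616, -0.788, 0.0]]
force: [-1.2, -0.2, -0.2]
width: 0.517
```

Run:
```python
from h import *
log(); plan(b2w(-25,-13,85),orient(4,52),5,1)
cv2.imwrite('pics/wrist16.png',cv2.cvtColor(env.get_image('wrist'),cv2.COLOR_RGB2BGR))
```

```text
t 9.6 tcp [643.2 181.8  81.6] bin [ 19.4 -12.5  81.6] q [ 0.11  0.08  2.06 -0.07  0.33 -1.47] F [-1.2 -0.2 -0.2] w 0.517
head 4.0 pitch 52.0
target [599.  178.3  85. ] dist/row 8.9 deg/row 0.01
[-6.6, -6.0, -0.1, 0.0, -0.0, 0.0, 1]
[-6.6, -6.0, -0.1, 0.0, -0.0, 0.0, 1]
[-6.6, -6.0, -0.1, 0.0, -0.0, 0.0, 1]
[-6.6, -6.0, -0.1, 0.0, -0.0, 0.0, 1]
[-6.6, -6.0, -0.1, 0.0, -0.0, 0.0, 1]
```

View pics/wrist16.png

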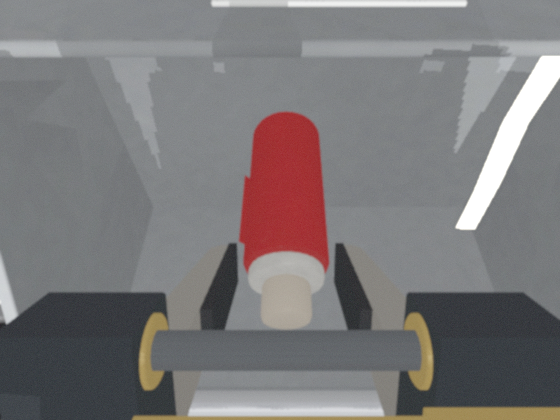

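The width is 0.517 (47.6 mm), almost on the 44 mm body, so I'll keep closing.

Emit:
play_rows(
  steps=[
    [[0, 0, 0, 0, 0, 0, 1], [0, 0, 0, 0, 0, 0, 1], [0, 0, 0, 0, 0, 0, 1], [0, 0, 0, 0, 0, 0, 1]],
  ],
  force=30,
)

```text
time_s: 9.98
tool_pos: [647.0, 182.4, 86.4]
ee_rot: [[0.78, 0.622, -0.069], [0.054, 0.044, 0.998], [0.623, -0.782, 0.001]]
force: [-7.2, -0.1, 16.1]
width: 0.186
```

Emit:
play_rows(
  steps=[
    [[0.8, -1, 0, 0, 0, 0, 1], [0.8, -1, 0, 0, 0, 0, 1], [1.6, -2, 0, 0, 0, 0, 1]],
  ],
)

```text
time_s: 10.23
tool_pos: [643.8, 181.9, 87.5]
ee_rot: [[0.785, 0.615, -0.069], [0.054, 0.043, 0.998], [0.617, -0.787, 0.0]]
force: [-1.4, -0.1, -0.4]
width: 0.005
```

Run:
```python
from h import *
plan(b2w(-30,-13,92),orient(4,52),5,1)
cv2.imwrite('pics/wrist17.png',cv2.cvtColor(env.get_image('wrist'),cv2.COLOR_RGB2BGR))
```

```text
t 10.23 tcp [643.8 181.9  87.5] bin [ 20.  -12.5  87.5] q [ 0.11  0.07  2.06 -0.07  0.35 -1.47] F [-1.4 -0.1 -0.4] w 0.005
head 4.0 pitch 51.9
target [594.  177.9  92. ] dist/row 10.0 deg/row 0.02
[-7.3, -6.9, -0.1, 0.0, -0.0, 0.0, 1]
[-7.3, -6.9, -0.1, 0.0, -0.0, 0.0, 1]
[-7.3, -6.9, -0.1, 0.0, -0.0, 0.0, 1]
[-7.3, -6.9, -0.1, 0.0, -0.0, 0.0, 1]
[-7.3, -6.9, -0.1, 0.0, -0.0, 0.0, 1]
```

View pics/wrist17.png

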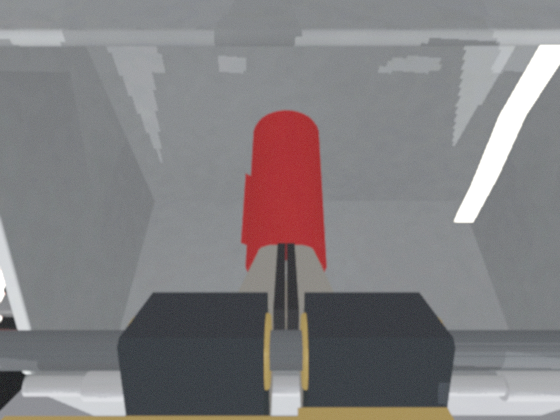

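The fingers shut without the can. It still stands upright, and the wrist view shows the fingers in front of it. I'll recheck its depth by its apparent width in the wrist views.

Run:
```python
from h import *
s=st()
ci=env.camera_info('wrist');P=ci['pose'];K=ci['intrinsics']
print('cam pos',P[:3,3].round(1),'fwd',-P[:3,2].round(3))
im=cv2.imread('pics/wrist17.png');hsv=cv2.cvtColor(im,cv2.COLOR_BGR2HSV)
m=cv2.inRange(hsv,(0,150,60),(8,255,255))|cv2.inRange(hsv,(172,150,60),(180,255,255))
for y in range(105,275,12):
    x=np.nonzero(m[y])[0]
    if len(x): print(y,x.min(),x.max(),end='; ')
print()
def ell(p,z,r=22):
    t=np.linspace(0,6.28,90); q=np.array([proj('wrist',(p[0]+r*np.cos(a),p[1]+r*np.sin(a),z),ci) for a in t]); return q[:,0].min().round(1),q[:,0].max().round(1),q[:,1].min().round(1),q[:,1].max().round(1)
for p in [(632,180.5),(640,180.5),(650,181),(665,182)]:
    print(p,'base',ell(p,6),'sh',ell(p,106))
for d in (0,20,40,60,88): print('finger',d,proj('wrist',np.array(s['tool_pos'])-d*np.array(s['ee_rot'])[:,1],ci).round(0))
```

```text
t 10.28 tcp [643.5 181.9  87.3] bin [ 19.7 -12.5  87.3] q [ 0.11  0.07  2.06 -0.07  0.35 -1.47] F [-2.1 -1.1  1.9] w 0.004
head 4.0 pitch 52.0
cam pos [463.9 169.5 203. ] fwd [ 0.792  0.055 -0.608]
117 265 307; 129 255 316; 141 254 317; 153 253 318; 165 253 319; 177 247 320; 189 246 320; 201 245 321; 213 244 321; 225 243 322; 237 242 323; 249 248 324; 261 247 324; 
(632, 180.5) base (np.float64(252.3), np.float64(317.2), np.float64(103.7), np.float64(154.2)) sh (np.float64(241.6), np.float64(327.1), np.float64(235.7), np.float64(278.9))
(640, 180.5) base (np.float64(252.3), np.float64(315.6), np.float64(113.9), np.float64(162.0)) sh (np.float64(242.0), np.float64(324.7), np.float64(244.8), np.float64(285.2))
(650, 181) base (np.float64(253.0), np.float64(314.4), np.float64(126.1), np.float64(171.3)) sh (np.float64(243.3), np.float64(322.8), np.float64(255.3), np.float64(292.7))
(665, 182) base (np.float64(254.4), np.float64(313.1), np.float64(142.9), np.float64(184.3)) sh (np.float64(245.6), np.float64(320.7), np.float64(269.5), np.float64(302.9))
finger 0 [286. 241.]
finger 20 [285. 254.]
finger 40 [285. 269.]
finger 60 [285. 289.]
finger 88 [285. 326.]
```

Run:
```python
from h import *
for n in (15,16,17):
    im=cv2.imread(f'pics/wrist{n}.png');hsv=cv2.cvtColor(im,cv2.COLOR_BGR2HSV)
    m=cv2.inRange(hsv,(0,150,60),(8,255,255))|cv2.inRange(hsv,(172,150,60),(180,255,255))
    ys,xs=np.nonzero(m);print(n,'top',ys.min(),'bot',ys.max(),[(y,np.nonzero(m[y])[0].max()) for y in (130,160,190,220,250,262,270)])
cv2.imwrite('pics/top18.png',cv2.cvtColor(env.get_image('top'),cv2.COLOR_RGB2BGR))
a=cv2.imread('pics/top18.png')[130:250,140:260]
cv2.imwrite('pics/c18.png',cv2.resize(a,(600,600),interpolation=cv2.INTER_CUBIC))
```

```text
15 top 121 bot 276 [(130, np.int64(311)), (160, np.int64(319)), (190, np.int64(322)), (220, np.int64(324)), (250, np.int64(326)), (262, np.int64(327)), (270, np.int64(328))]Traceback (most recent call last):
  File "<stdin>", line 5, in <module>
    return umr_maximum(a, axis, None, out, keepdims, initial, where)
ValueError: zero-size array to reduction operation maximum which has no identity
```

Run:
```python
from h import *
for n in (16,17):
    im=cv2.imread(f'pics/wrist{n}.png');hsv=cv2.cvtColor(im,cv2.COLOR_BGR2HSV)
    m=cv2.inRange(hsv,(0,150,60),(8,255,255))|cv2.inRange(hsv,(172,150,60),(180,255,255))
    ys,xs=np.nonzero(m);print(n,'top',ys.min(),'bot',ys.max(),[(y,int(xs[ys==y].min()),int(xs[ys==y].max())) for y in (130,160,190,220,250,262,266) if (ys==y).any()])
cv2.imwrite('pics/top18.png',cv2.cvtColor(env.get_image('top'),cv2.COLOR_RGB2BGR))
a=cv2.imread('pics/top18.png')[110:250,120:260]
cv2.imwrite('pics/c18.png',cv2.resize(a,(600,600),interpolation=cv2.INTER_CUBIC))
```

```text
16 top 113 bot 268 [(130, 256, 316), (160, 252, 319), (190, 245, 322), (220, 242, 324), (250, 245, 326), (262, 245, 327), (266, 245, 326)]
17 top 111 bot 267 [(130, 255, 316), (160, 253, 318), (190, 246, 320), (220, 244, 322), (250, 248, 324), (262, 247, 324), (266, 247, 325)]
```

View pics/c18.png

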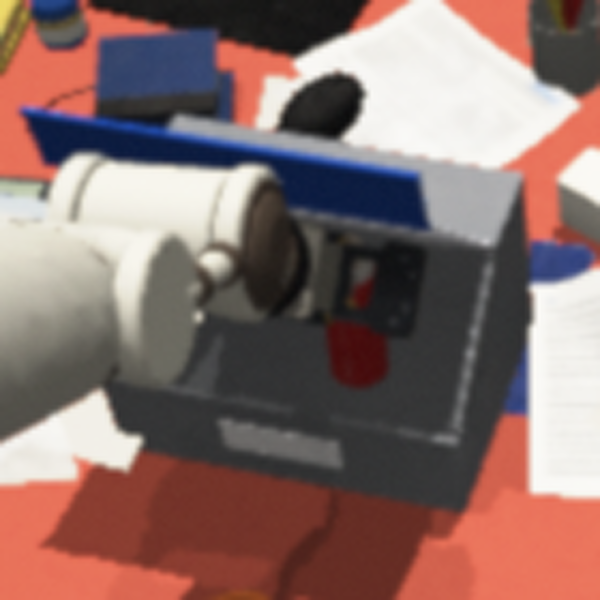

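Run:
```python
from h import *
import pickle
C=pickle.load(open('cam.pkl','rb')); ci=env.camera_info('wrist'); ct=env.camera_info('top')
def tri(r1,r2):
    (o1,d1),(o2,d2)=r1,r2; A=np.column_stack([d1,-d2]); t=np.linalg.lstsq(A,o2-o1,rcond=None)[0]; a=o1+t[0]*d1;b=o2+t[1]*d2; return ((a+b)/2).round(1),np.linalg.norm(a-b).round(1)
# limb-tangent points: lowest in top = front of base
print('base front', tri(ray('top',(203.5,200.8),ct),ray('wrist',(286,112),ci)))
print(onz('top',(203.5,200.8),6,ct),onz('wrist',(286,112),6,ci))
# floor: inside front-bottom corners? bin front wall top edge in wrist rows
cv2.imwrite('pics/scene19.png',cv2.cvtColor(env.get_image('scene'),cv2.COLOR_RGB2BGR))
print(np.array(ct['pose'])[:3,3]-C['top']['pose'][:3,3])
```

```text
base front (array([624.9, 180.8,  -7.8]), np.float64(2.5))
[613.35519099 174.35266116   6.        ] [615.82219185 180.21626053   6.        ]
[0. 0. 0.]
```

Run:
```python
from h import *
import pickle
ci=pickle.load(open('cam.pkl','rb'))['scene']
p=np.array([606.7,178.7,226.2]);R=np.array([[.707,.704,-.069],[.048,.049,.998],[.706,-.708,0]])
a=cv2.imread('pics/scene12.png')
x0,y0,k=330,150,7
c=cv2.resize(a[y0:y0+80,x0:x0+110],None,fx=k,fy=k,interpolation=cv2.INTER_CUBIC)
for d in (0,15,30,45):
    for s in (-46,46,-64,64):
        q=(proj('scene',p-d*R[:,1]+s*R[:,2],ci)-[x0,y0])*k; cv2.circle(c,tuple(int(v) for v in q),4,(0,255-5*d,5*d),-1)
cv2.imwrite('pics/c20.png',c)
```

```text
(no output)
```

View pics/c20.png

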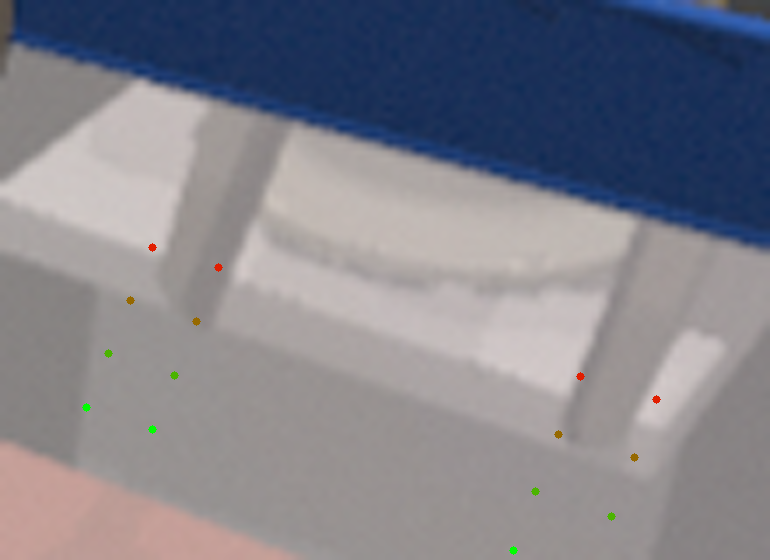

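The tips seen in the scene view lie about 30 mm short of the reported TCP along the tool axis: the drawn markers match at d≈30. So the fingers closed above and in front of the shoulder. I'll back off slightly, reopen, and check the can.

Emit:
play_rows(
  steps=[
    [[0, -5, 0, 0, 0, 0, -1], [0, -5, 0, 0, 0, 0, -1], [0, 0, 0, 0, 0, 0, -1], [0, 0, 0, 0, 0, 0, -1], [0, 0, 0, 0, 0, 0, -1]],
  ],
)

```text
time_s: 10.8
tool_pos: [637.1, 181.4, 94.6]
ee_rot: [[0.786, 0.615, -0.069], [0.054, 0.043, 0.998], [0.616, -0.788, 0.0]]
force: [-0.7, 0.5, 0.6]
width: 0.343
```

Emit:
play_rows(
  steps=[
    [[0, 0, 0, 0, 0, 0, -1], [0, 0, 0, 0, 0, 0, -1], [0, 0, 0, 0, 0, 0, -1], [0, 0, 0, 0, 0, 0, -1], [0, 0, 0, 0, 0, 0, -1]],
  ],
)

```text
time_s: 11.22
tool_pos: [637.1, 181.4, 94.3]
ee_rot: [[0.786, 0.614, -0.069], [0.054, 0.043, 0.998], [0.616, -0.788, 0.0]]
force: [-0.6, 0.6, -0.0]
width: 0.707
```

Run:
```python
from fit import *
s=st(); P,e=fit(); 
for b,pt in [((44,-13,56),52),((44,-13,56),55),((0,-13,70),52),((-30,-13,150),52),((-180,-13,150),52)]:
    q,er=ik(b2w(*b),orient(4,pt),P,s['joint_positions']); print(b,pt,q.round(2),round(er,3))
ci=env.camera_info('wrist')
im=cv2.cvtColor(env.get_image('wrist'),cv2.COLOR_RGB2BGR);cv2.imwrite('pics/wrist21.png',im)
hsv=cv2.cvtColor(im,cv2.COLOR_BGR2HSV)
m=cv2.inRange(hsv,(0,150,60),(8,255,255))|cv2.inRange(hsv,(172,150,60),(180,255,255))
ys,xs=np.nonzero(m);print('top',ys.min(),'bot',ys.max(),[(y,int(xs[ys==y].min()),int(xs[ys==y].max())) for y in range(ys.min()+20,ys.max(),20)])
t=np.linspace(0,6.28,90)
for p in [(632,180.5),(636,181),(640,181)]:
    for z in (6,106):
        q=np.array([proj('wrist',(p[0]+22*np.cos(a),p[1]+22*np.sin(a),z),ci) for a in t]); print(p,z,q.min(0).round(0),q.max(0).round(0))
print(s['width'])
```

```text
t 11.22 tcp [637.1 181.4  94.3] bin [ 13.2 -12.6  94.3] q [ 0.11  0.04  2.07 -0.07  0.36 -1.48] F [-0.6  0.6 -0. ] w 0.707
head 4.0 pitch 52.0
(44, -13, 56) 52 [ 0.1   0.19  2.01 -0.08  0.28 -1.47] 0.0
(44, -13, 56) 55 [ 0.1   0.2   1.96 -0.05  0.37 -1.49] 0.0
(0, -13, 70) 52 [ 0.11  0.06  2.12 -0.08  0.3  -1.46] 0.0
(-30, -13, 150) 52 [ 0.11 -0.17  2.15 -0.05  0.5  -1.49] 0.0
(-180, -13, 150) 52 [ 0.14 -0.7   2.5  -0.07  0.68 -1.47] 0.0
top 108 bot 253 [(128, 256, 315), (148, 255, 317), (168, 253, 318), (188, 246, 320), (208, 244, 322), (228, 244, 323), (248, 248, 324)]
(632, 180.5) 6 [254. 105.] [316. 154.]
(632, 180.5) 106 [244. 231.] [325. 273.]
(636, 181) 6 [254. 110.] [316. 158.]
(636, 181) 106 [245. 235.] [325. 276.]
(640, 181) 6 [254. 115.] [315. 161.]
(640, 181) 106 [245. 240.] [324. 279.]
0.7071907319386816
```

View pics/wrist21.png

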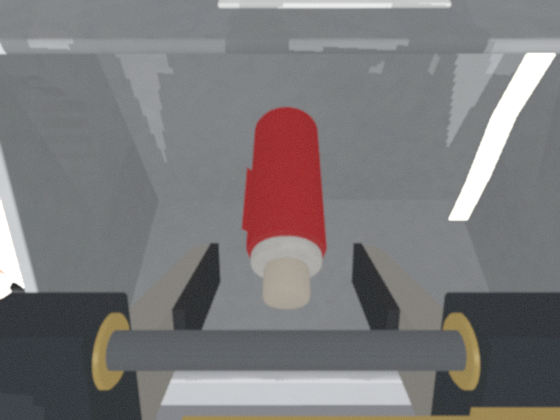

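The can stands upright at about (635,181), and the shoulder ellipse agrees with that to within 1 px. I'll finish opening, then advance about 46 mm along the tool.

Emit:
play_rows(
  steps=[
    [[0, 0, 0, 0, 0, 0, -1], [0, 0, 0, 0, 0, 0, -1], [0, 0, 0, 0, 0, 0, -1], [0, 0, 0, 0, 0, 0, -1], [-0.5, 7, -0.3, 0, 0, 0, -1]],
  ],
)

```text
time_s: 11.68
tool_pos: [641.7, 181.6, 89.7]
ee_rot: [[0.785, 0.616, -0.069], [0.054, 0.043, 0.998], [0.618, -0.787, 0.001]]
force: [-2.1, -0.8, 0.3]
width: 1.001
```

Emit:
play_rows(
  steps=[
    [[-0.6, 8, 0, 0, 0, 0, -1], [-0.6, 8, 0, 0, 0, 0, -1], [-0.6, 8, 0, 0, 0, 0, -1]],
  ],
)

```text
time_s: 11.93
tool_pos: [654.7, 182.3, 67.5]
ee_rot: [[0.786, 0.614, -0.069], [0.054, 0.043, 0.998], [0.615, -0.788, 0.0]]
force: [-0.6, -0.5, 0.3]
width: 0.998
```

Run:
```python
from h import *
plan(b2w(39,-13,56),orient(4,52),2)
cv2.imwrite('pics/wrist22.png',cv2.cvtColor(env.get_image('wrist'),cv2.COLOR_RGB2BGR))
```

```text
t 11.93 tcp [654.7 182.3  67.5] bin [ 30.8 -12.9  67.5] q [ 0.11  0.14  2.04 -0.08  0.31 -1.47] F [-0.6 -0.5  0.3] w 0.998
head 4.0 pitch 52.0
target [662.8 182.8  56. ] dist/row 7.1 deg/row 0.03
[-0.3, 7.1, -0.1, 0.0, -0.0, -0.0, -1]
[-0.3, 7.1, -0.1, 0.0, -0.0, -0.0, -1]
```

View pics/wrist22.png

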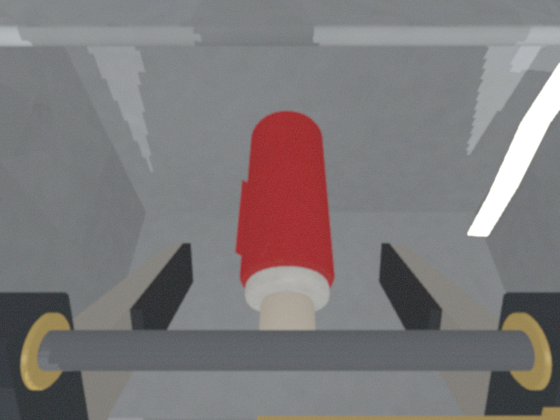

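Emit:
play_rows(
  steps=[
    [[-0.3, 7, 0, 0, 0, 0, -1], [-0.3, 7, 0, 0, 0, 0, -1], [0, 0, 0, 0, 0, 0, 1], [0, 0, 0, 0, 0, 0, 1], [0, 0, 0, 0, 0, 0, 1]],
  ],
  force=25,
)

```text
time_s: 12.4
tool_pos: [662.5, 182.9, 57.2]
ee_rot: [[0.786, 0.614, -0.069], [0.054, 0.043, 0.998], [0.616, -0.788, 0.0]]
force: [-1.1, 0.0, -0.6]
width: 0.805
```

Emit:
play_rows(
  steps=[
    [[0, 0, 0, 0, 0, 0, 1], [0, 0, 0, 0, 0, 0, 1], [0, 0, 0, 0, 0, 0, 1], [0, 0, 0, 0, 0, 0, 1], [0, 0, 0, 0, 0, 0, 1]],
  ],
)

```text
time_s: 12.82
tool_pos: [662.6, 183.0, 57.5]
ee_rot: [[0.786, 0.615, -0.069], [0.054, 0.043, 0.998], [0.616, -0.788, 0.001]]
force: [-1.6, 0.4, 0.6]
width: 0.474
```

Emit:
play_rows(
  steps=[
    [[0, 0, 0, 0, 0, 0, 1], [0, 0, 0, 0, 0, 0, 1], [0, 0, 0, 0, 0, 0, 1]],
  ],
)

```text
time_s: 13.07
tool_pos: [662.7, 183.0, 57.5]
ee_rot: [[0.786, 0.615, -0.069], [0.054, 0.043, 0.998], [0.616, -0.787, 0.001]]
force: [-0.8, 1.3, 1.4]
width: 0.472
```

Run:
```python
from h import *
st()
cv2.imwrite('pics/wrist23.png',cv2.cvtColor(env.get_image('wrist'),cv2.COLOR_RGB2BGR))
```

```text
t 13.07 tcp [662.7 183.   57.5] bin [ 38.9 -12.8  57.5] q [ 0.11  0.17  2.02 -0.08  0.28 -1.47] F [-0.8  1.3  1.4] w 0.472
head 4.0 pitch 52.0
```

View pics/wrist23.png

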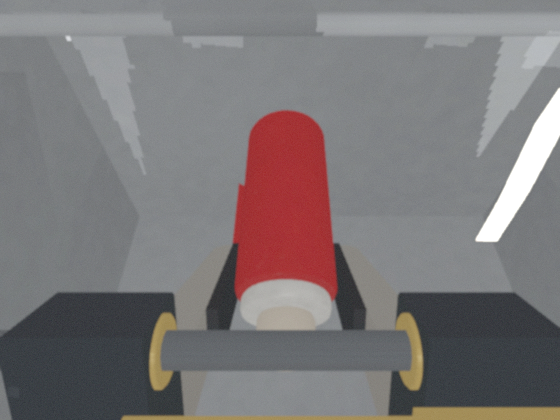

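The width is 0.472 (43.4 mm), so the can body is held. I'll lift a little, draw it clear of the roof, then raise it over the front wall.

Emit:
play_rows(
  steps=[
    [[0, 0, 0, 0, 0, 0, 1], [2, -2.5, 0, 0, 0, 0, 1], [2, -2.5, 0, 0, 0, 0, 1], [-5, -5, 0, 0, 0, 0, 1], [-7.5, -6, 0, 0, 0, 0, 1]],
  ],
  force=35,
)

```text
time_s: 13.53
tool_pos: [645.9, 181.5, 64.8]
ee_rot: [[0.786, 0.615, -0.068], [0.054, 0.042, 0.998], [0.616, -0.788, 0.0]]
force: [-1.5, 0.2, -3.7]
width: 0.468
```

Emit:
play_rows(
  steps=[
    [[-7.5, -6, 0, 0, 0, 0, 1], [-7.5, -6, 0, 0, 0, 0, 1]],
  ],
)

```text
time_s: 13.7
tool_pos: [625.3, 180.2, 64.0]
ee_rot: [[0.787, 0.613, -0.069], [0.054, 0.042, 0.998], [0.615, -0.789, 0.0]]
force: [-0.4, 0.2, -3.7]
width: 0.472
```

Run:
```python
from h import *
plan(b2w(-32,-13,155),orient(4,52),8,1)
cv2.imwrite('pics/wrist24.png',cv2.cvtColor(env.get_image('wrist'),cv2.COLOR_RGB2BGR))
cv2.imwrite('pics/top24.png',cv2.cvtColor(env.get_image('top'),cv2.COLOR_RGB2BGR))
a=cv2.imread('pics/wrist24.png');b=cv2.imread('pics/top24.png')[90:270,100:280]
cv2.imwrite('pics/c24.png',np.hstack([cv2.resize(a,(440,400)),cv2.resize(b,(360,400))]))
```

```text
t 13.7 tcp [625.3 180.2  64. ] bin [  1.4 -12.9  64. ] q [ 0.11  0.07  2.11 -0.08  0.29 -1.46] F [-0.4  0.2 -3.7] w 0.472
head 4.0 pitch 52.1
target [592.  177.8 155. ] dist/row 12.1 deg/row 0.01
[3.7, -11.5, -0.0, 0.0, -0.0, -0.0, 1]
[3.7, -11.5, -0.0, 0.0, -0.0, -0.0, 1]
[3.7, -11.5, -0.0, 0.0, -0.0, -0.0, 1]
[3.7, -11.5, -0.0, 0.0, -0.0, -0.0, 1]
[3.7, -11.5, -0.0, 0.0, -0.0, -0.0, 1]
[3.7, -11.5, -0.0, 0.0, -0.0, -0.0, 1]
[3.7, -11.5, -0.0, 0.0, -0.0, -0.0, 1]
[3.7, -11.5, -0.0, 0.0, -0.0, -0.0, 1]
```

View pics/c24.png

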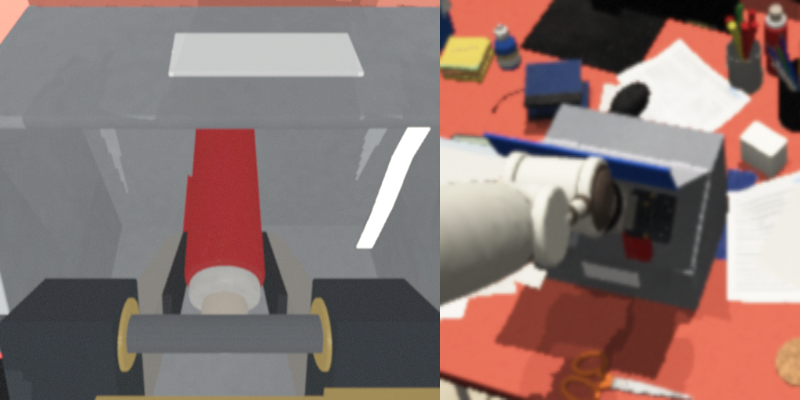

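The can is held upright and lifted (a weight reading of about -3.7 N), still upright between the fingers in the wrist view. Now up and back.

Emit:
play_rows(
  steps=[
    [[3.7, -11.5, 0, 0, 0, 0, 1], [3.7, -11.5, 0, 0, 0, 0, 1], [3.7, -11.5, 0, 0, 0, 0, 1], [3.7, -11.5, 0, 0, 0, 0, 1]],
  ],
)

```text
time_s: 14.13
tool_pos: [610.0, 179.2, 110.6]
ee_rot: [[0.786, 0.614, -0.069], [0.054, 0.043, 0.998], [0.616, -0.788, 0.0]]
force: [-0.4, 0.6, -4.5]
width: 0.472
```

Emit:
play_rows(
  steps=[
    [[3.7, -11.5, 0, 0, 0, 0, 1], [3.7, -11.5, 0, 0, 0, 0, 1], [3.7, -11.5, 0, 0, 0, 0, 1], [3.7, -11.5, 0, 0, 0, 0, 1]],
  ],
)

```text
time_s: 14.47
tool_pos: [593.3, 178.0, 156.0]
ee_rot: [[0.786, 0.614, -0.069], [0.054, 0.043, 0.998], [0.616, -0.788, 0.0]]
force: [-0.3, -0.1, -3.0]
width: 0.472
```

Run:
```python
from h import *
plan(b2w(-120,-13,165),orient(4,52),8,1)
cv2.imwrite('pics/wrist25.png',cv2.cvtColor(env.get_image('wrist'),cv2.COLOR_RGB2BGR))
cv2.imwrite('pics/top25.png',cv2.cvtColor(env.get_image('top'),cv2.COLOR_RGB2BGR))
a=cv2.imread('pics/wrist25.png');b=cv2.imread('pics/top25.png')[90:270,100:280]
cv2.imwrite('pics/c25.png',np.hstack([cv2.resize(a,(440,400)),cv2.resize(b,(360,400))]))
```

```text
t 14.47 tcp [593.3 178.  156. ] bin [-30.7 -12.9 156. ] q [ 0.11 -0.18  2.14 -0.05  0.52 -1.49] F [-0.3 -0.1 -3. ] w 0.472
head 4.0 pitch 52.0
target [504.2 171.6 165. ] dist/row 11.2 deg/row 0.01
[-8.1, -7.8, -0.0, 0.0, -0.0, 0.0, 1]
[-8.1, -7.8, -0.0, 0.0, -0.0, 0.0, 1]
[-8.1, -7.8, -0.0, 0.0, -0.0, 0.0, 1]
[-8.1, -7.8, -0.0, 0.0, -0.0, 0.0, 1]
[-8.1, -7.8, -0.0, 0.0, -0.0, 0.0, 1]
[-8.1, -7.8, -0.0, 0.0, -0.0, 0.0, 1]
[-8.1, -7.8, -0.0, 0.0, -0.0, 0.0, 1]
[-8.1, -7.8, -0.0, 0.0, -0.0, 0.0, 1]
```

View pics/c25.png

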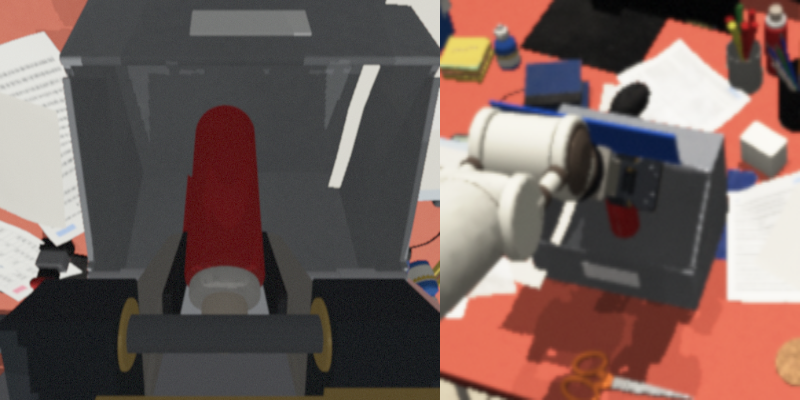

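Emit:
play_rows(
  steps=[
    [[-8, -7.8, 0, 0, 0, 0, 1], [-8, -7.8, 0, 0, 0, 0, 1], [-8, -7.8, 0, 0, 0, 0, 1], [-8, -7.8, 0, 0, 0, 0, 1]],
  ],
)

```text
time_s: 14.9
tool_pos: [548.5, 174.8, 159.3]
ee_rot: [[0.787, 0.613, -0.069], [0.054, 0.042, 0.998], [0.615, -0.789, 0.0]]
force: [-0.9, 0.8, -2.2]
width: 0.471
```

Emit:
play_rows(
  steps=[
    [[-8, -7.8, 0, 0, 0, 0, 1], [-8, -7.8, 0, 0, 0, 0, 1], [-8, -7.8, 0, 0, 0, 0, 1], [-8, -7.8, 0, 0, 0, 0, 1]],
  ],
)

```text
time_s: 15.23
tool_pos: [504.0, 171.8, 164.1]
ee_rot: [[0.787, 0.613, -0.068], [0.054, 0.042, 0.998], [0.615, -0.789, 0.0]]
force: [0.1, 0.3, -3.6]
width: 0.471
```

Run:
```python
from h import *
plan(b2w(-195,-13,160),orient(4,52),7,1)
cv2.imwrite('pics/scene26.png',cv2.cvtColor(env.get_image('scene'),cv2.COLOR_RGB2BGR))
cv2.imwrite('pics/top26.png',cv2.cvtColor(env.get_image('top'),cv2.COLOR_RGB2BGR))
a=cv2.imread('pics/scene26.png')[80:300,250:492];b=cv2.imread('pics/top26.png')[90:270,100:280]
cv2.imwrite('pics/c26.png',np.hstack([cv2.resize(a,(440,400)),cv2.resize(b,(360,400))]))
```

```text
t 15.23 tcp [504.  171.8 164.1] bin [-120.1  -12.8  164.1] q [ 0.12 -0.48  2.35 -0.06  0.61 -1.48] F [ 0.1  0.3 -3.6] w 0.471
head 4.0 pitch 52.1
target [429.4 166.4 160. ] dist/row 10.7 deg/row 0.02
[-8.8, -6.1, -0.0, 0.0, -0.0, -0.0, 1]
[-8.8, -6.1, -0.0, 0.0, -0.0, -0.0, 1]
[-8.8, -6.1, -0.0, 0.0, -0.0, -0.0, 1]
[-8.8, -6.1, -0.0, 0.0, -0.0, -0.0, 1]
[-8.8, -6.1, -0.0, 0.0, -0.0, -0.0, 1]
[-8.8, -6.1, -0.0, 0.0, -0.0, -0.0, 1]
[-8.8, -6.1, -0.0, 0.0, -0.0, -0.0, 1]
```

View pics/c26.png

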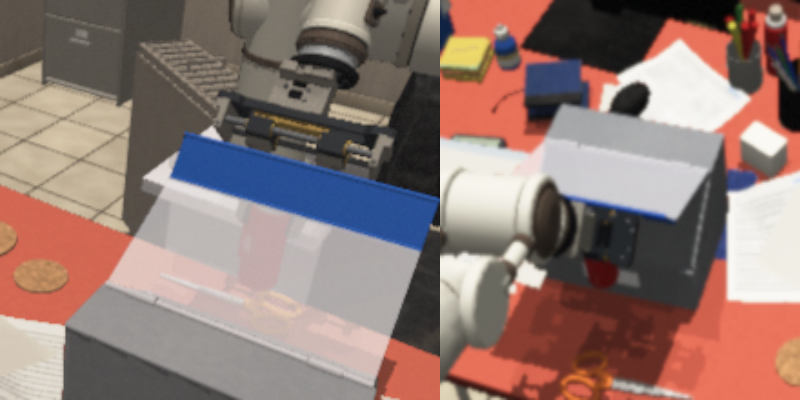

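Emit:
play_rows(
  steps=[
    [[-8.8, -6, 0, 0, 0, 0, 1], [-8.8, -6, 0, 0, 0, 0, 1], [-8.8, -6, 0, 0, 0, 0, 1], [-8.8, -6, 0, 0, 0, 0, 1]],
  ],
)

```text
time_s: 15.67
tool_pos: [462.4, 168.9, 162.0]
ee_rot: [[0.786, 0.614, -0.068], [0.054, 0.042, 0.998], [0.615, -0.788, 0.0]]
force: [0.0, -0.6, -3.6]
width: 0.469
```

Emit:
play_rows(
  steps=[
    [[-8.8, -6, 0, 0, 0, 0, 1], [-8.8, -6, 0, 0, 0, 0, 1], [-8.8, -6, 0, 0, 0, 0, 1], [-8.8, -6, 0, 0, 0, 0, 1]],
  ],
)

```text
time_s: 16.0
tool_pos: [420.3, 166.0, 159.8]
ee_rot: [[0.786, 0.615, -0.068], [0.054, 0.043, 0.998], [0.616, -0.787, 0.001]]
force: [0.0, 0.1, -2.1]
width: 0.473
```

Run:
```python
from h import *
st()
cv2.imwrite('pics/scene27.png',cv2.cvtColor(env.get_image('scene'),cv2.COLOR_RGB2BGR))
cv2.imwrite('pics/top27.png',cv2.cvtColor(env.get_image('top'),cv2.COLOR_RGB2BGR))
a=cv2.imread('pics/scene27.png')[80:300,250:492];b=cv2.imread('pics/top27.png')[90:290,100:280]
cv2.imwrite('pics/c27.png',np.hstack([cv2.resize(a,(440,400)),cv2.resize(b,(360,400))]))
```

```text
t 16.0 tcp [420.3 166.  159.8] bin [-204.1  -12.7  159.8] q [ 0.15 -0.83  2.54 -0.07  0.77 -1.46] F [ 0.   0.1 -2.1] w 0.473
head 4.0 pitch 52.0
```

View pics/c27.png

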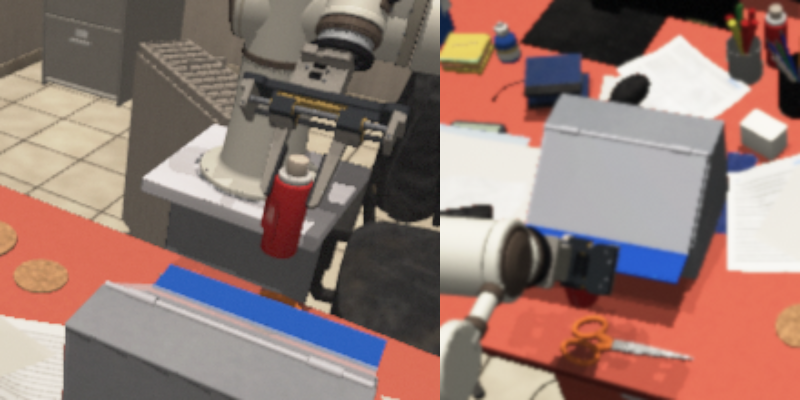

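The flap has fallen shut, and the can is out, hanging upright in the gripper. I'll measure where it sits relative to the tool.

Run:
```python
from fit import *
im=cv2.imread('pics/scene27.png');hsv=cv2.cvtColor(im,cv2.COLOR_BGR2HSV)
m=cv2.inRange(hsv,(0,150,40),(8,255,190))|cv2.inRange(hsv,(172,150,40),(180,255,190))
mm=np.zeros_like(m);mm[170:225,385:425]=m[170:225,385:425]
ys,xs=np.nonzero(mm);print(ys.min(),ys.max(),[(y,int(xs[ys==y].min()),int(xs[ys==y].max())) for y in range(ys.min(),ys.max()+1,4)])
cs=env.camera_info('scene');s=env.observe();p=np.array(s['tool_pos']);R=np.array(s['ee_rot'])
fw=R[:,1].copy();fw[2]=0;fw/=np.linalg.norm(fw)
t=np.linspace(0,6.28,90)
for off in(-20,-28,-36):
    c=p+fw*off
    for z in (p[2]-51.5,p[2]+48.5):
        q=np.array([proj('scene',(c[0]+22*np.cos(a),c[1]+22*np.sin(a),z),cs) for a in t]);print(off,z.round(1),q.min(0).round(1),q.max(0).round(1))
P,e=fit()
for h in (-30,-40,-50):
  H=np.radians(h)
  for z in (58,110,160):
    q,er=ik(np.array([477.6+28*np.cos(H),-251.4+28*np.sin(H),z]),orient(h,52),P,[-.72,-.24,2.38,.04,.31,-1.62]); print(h,z,q.round(2),round(er,3))
c=cv2.resize(im[150:240,370:440],None,fx=7,fy=6.6,interpolation=cv2.INTER_CUBIC);cv2.imwrite('pics/c27b.png',c)
```

```text
176 221 [(176, 402, 402), (180, 400, 421), (184, 399, 419), (188, 397, 418), (192, 396, 417), (196, 396, 417), (200, 395, 416), (204, 394, 415), (208, 395, 414), (212, 394, 413), (216, 394, 412), (220, 399, 410)]
-20 108.2 [391.  213.8] [411.1 225. ]
-20 208.2 [399.5 175.4] [421.  185.5]
-28 108.2 [392.1 212.2] [412.1 223.2]
-28 208.2 [400.6 173.9] [422.1 183.9]
-36 108.2 [393.3 210.6] [413.2 221.5]
-36 208.2 [401.8 172.5] [423.1 182.4]
-30 58 [-0.81 -0.17  2.36  0.54  0.35 -2.31] 0.0
-30 110 [-0.81 -0.29  2.34  0.38  0.49 -2.14] 0.0
-30 160 [-0.81 -0.39  2.29  0.31  0.61 -2.06] 0.0
-40 58 [-0.71 -0.15  2.34  0.04  0.28 -1.62] 0.0
-40 110 [-0.71 -0.27  2.32  0.02  0.43 -1.61] 0.0
-40 160 [-0.71 -0.36  2.28  0.02  0.56 -1.6 ] 0.0
-50 58 [-0.62 -0.1   2.31 -0.5   0.33 -0.89] 0.0
-50 110 [-0.62 -0.22  2.28 -0.36  0.46 -1.05] 0.0
-50 160 [-0.62 -0.31  2.24 -0.28  0.58 -1.13] 0.0
```

View pics/c27b.png

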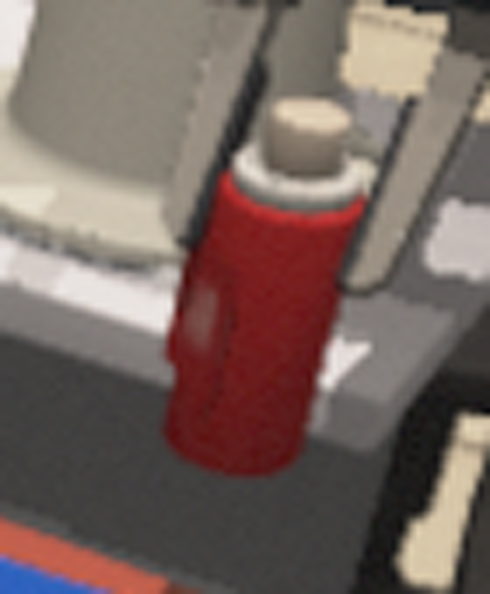

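The can sits about 31 mm behind the reported TCP, horizontally along the heading, and its underside is 51.5 mm below the TCP. I'll carry it to above the mat with heading -40°.

Run:
```python
from h import *
H=np.radians(-40)
plan(np.array([477.6+31*np.cos(H),-251.4+31*np.sin(H),165]),orient(-40,52),20,1)
```

```text
t 16.1 tcp [420.  166.2 159.7] bin [-204.3  -12.5  159.7] q [ 0.15 -0.83  2.54 -0.07  0.77 -1.46] F [ 0.9  0.4 -2.4] w 0.471
head 4.0 pitch 51.9
target [ 501.3 -271.3  165. ] dist/row 22.3 deg/row 2.2
[2.2, 1.4, -22.1, -1.4, 1.7, 0.0, 1]
[2.8, 1.9, -22.0, -1.4, 1.7, 0.0, 1]
[3.5, 2.4, -21.8, -1.4, 1.7, 0.0, 1]
[4.2, 2.9, -21.7, -1.4, 1.7, 0.0, 1]
[4.8, 3.4, -21.5, -1.4, 1.7, 0.0, 1]
[5.5, 3.9, -21.2, -1.4, 1.7, 0.0, 1]
[6.1, 4.4, -20.9, -1.4, 1.7, 0.0, 1]
[6.7, 4.9, -20.6, -1.4, 1.7, 0.0, 1]
[7.3, 5.4, -20.3, -1.4, 1.7, 0.0, 1]
[7.9, 5.9, -19.9, -1.4, 1.7, 0.0, 1]
[8.5, 6.3, -19.5, -1.4, 1.7, 0.0, 1]
[9.1, 6.8, -19.1, -1.4, 1.7, 0.0, 1]
[9.7, 7.2, -18.7, -1.4, 1.7, 0.0, 1]
[10.3, 7.7, -18.2, -1.4, 1.7, 0.0, 1]
[10.8, 8.1, -17.7, -1.4, 1.7, 0.0, 1]
[11.3, 8.5, -17.2, -1.4, 1.7, 0.0, 1]
[11.8, 8.9, -16.6, -1.4, 1.7, 0.0, 1]
[12.3, 9.3, -16.0, -1.4, 1.7, 0.0, 1]
[12.8, 9.7, -15.4, -1.4, 1.7, 0.0, 1]
[13.3, 10.0, -14.8, -1.4, 1.7, 0.0, 1]
```

Emit:
play_rows(
  steps=[
    [[2, 1.5, -22, -1.4, 1.7, 0, 1], [3, 2, -22, -1.4, 1.7, 0, 1], [3.5, 2.4, -22, -1.4, 1.7, 0, 1], [4, 3, -22, -1.4, 1.7, 0, 1], [5, 3.4, -21.5, -1.4, 1.7, 0, 1]],
  ],
)

```text
time_s: 16.52
tool_pos: [441.6, 54.9, 161.6]
ee_rot: [[0.781, 0.612, 0.125], [-0.096, -0.081, 0.992], [0.617, -0.787, -0.005]]
force: [0.4, 0.7, -2.8]
width: 0.472
```

Emit:
play_rows(
  steps=[
    [[5.5, 4, -21, -1.4, 1.7, 0, 1], [6, 4.4, -21, -1.4, 1.7, 0, 1], [6.7, 5, -20.5, -1.4, 1.7, 0, 1], [7.3, 5.4, -20.5, -1.4, 1.7, 0, 1], [8, 6, -20, -1.4, 1.7, 0, 1]],
  ],
)

```text
time_s: 16.93
tool_pos: [461.9, -55.1, 163.3]
ee_rot: [[0.748, 0.585, 0.313], [-0.24, -0.201, 0.95], [0.618, -0.786, -0.009]]
force: [0.4, 0.1, -1.6]
width: 0.473
```

Emit:
play_rows(
  steps=[
    [[8.5, 6.3, -19.5, -1.4, 1.7, 0, 1], [9, 6.8, -19, -1.4, 1.7, 0, 1], [9.7, 7.2, -19, -1.4, 1.7, 0, 1], [10, 7.7, -18, -1.4, 1.7, 0, 1], [11, 8, -18, -1.4, 1.7, 0, 1]],
  ],
)

```text
time_s: 17.35
tool_pos: [481.6, -164.7, 165.3]
ee_rot: [[0.689, 0.535, 0.489], [-0.376, -0.312, 0.872], [0.619, -0.785, -0.014]]
force: [0.4, -0.5, -1.7]
width: 0.472
```

Run:
```python
from h import *
H=np.radians(-40)
plan(np.array([477.6+31*np.cos(H),-251.4+31*np.sin(H),130]),orient(-40,52),8,1)
```

```text
t 17.35 tcp [ 481.6 -164.7  165.3] bin [-166.1 -346.9  165.3] q [-0.6  -0.61  2.42  0.07  0.66 -1.71] F [ 0.4 -0.5 -1.7] w 0.472
head -30.2 pitch 51.7
target [ 501.3 -271.3  130. ] dist/row 14.3 deg/row 1.35
[4.0, 9.0, -10.4, -0.8, 1.1, 0.0, 1]
[4.2, 9.1, -10.2, -0.8, 1.1, 0.0, 1]
[4.4, 9.2, -10.0, -0.8, 1.1, 0.0, 1]
[4.6, 9.3, -9.7, -0.8, 1.1, 0.0, 1]
[4.8, 9.5, -9.5, -0.8, 1.1, 0.0, 1]
[5.0, 9.6, -9.3, -0.8, 1.1, 0.0, 1]
[5.2, 9.7, -9.1, -0.8, 1.1, 0.0, 1]
[5.3, 9.8, -8.9, -0.8, 1.1, 0.0, 1]
```

Emit:
play_rows(
  steps=[
    [[4, 9, -10.4, -0.8, 1.1, 0, 1], [4.2, 9, -10.2, -0.8, 1.1, 0, 1], [4.4, 9.2, -10, -0.8, 1.1, 0, 1], [4.6, 9.3, -9.7, -0.8, 1.1, 0, 1]],
  ],
)

```text
time_s: 17.68
tool_pos: [491.6, -217.7, 147.5]
ee_rot: [[0.649, 0.506, 0.568], [-0.441, -0.359, 0.823], [0.62, -0.784, -0.01]]
force: [0.4, -0.2, -1.8]
width: 0.473
```

Emit:
play_rows(
  steps=[
    [[4.8, 9.5, -9.5, -0.8, 1.1, 0, 1], [5, 9.6, -9.3, -0.8, 1.1, 0, 1], [5.2, 9.7, -9, -0.8, 1.1, 0, 1], [5.3, 9.8, -9, -0.8, 1.1, 0, 1]],
  ],
)

```text
time_s: 18.02
tool_pos: [501.6, -271.1, 129.9]
ee_rot: [[0.602, 0.472, 0.643], [-0.502, -0.403, 0.765], [0.621, -0.784, -0.006]]
force: [-0.7, 0.3, -3.3]
width: 0.473
```

Run:
```python
from h import *
H=np.radians(-40)
plan(np.array([477.6+31*np.cos(H),-251.4+31*np.sin(H),75]),orient(-40,52),6,1)
cv2.imwrite('pics/scene28.png',cv2.cvtColor(env.get_image('scene'),cv2.COLOR_RGB2BGR))
cv2.imwrite('pics/top28.png',cv2.cvtColor(env.get_image('top'),cv2.COLOR_RGB2BGR))
a=cv2.imread('pics/scene28.png')[120:270,150:315];b=cv2.imread('pics/top28.png')[180:330,240:400]
cv2.imwrite('pics/c28.png',np.hstack([cv2.resize(a,(400,400)),cv2.resize(b,(400,400))]))
```

```text
t 18.02 tcp [ 501.6 -271.1  129.9] bin [-153.5 -454.5  129.9] q [-0.71 -0.3   2.3   0.    0.47 -1.58] F [-0.7  0.3 -3.3] w 0.473
head -40.5 pitch 51.6
target [ 501.3 -271.3   75. ] dist/row 9.2 deg/row 0.09
[-5.7, 7.2, -0.0, 0.1, 0.0, 0.1, 1]
[-5.7, 7.2, -0.0, 0.1, 0.0, 0.1, 1]
[-5.7, 7.2, -0.0, 0.1, 0.0, 0.1, 1]
[-5.7, 7.2, -0.0, 0.1, 0.0, 0.1, 1]
[-5.7, 7.2, -0.0, 0.1, 0.0, 0.1, 1]
[-5.7, 7.2, -0.0, 0.1, 0.0, 0.1, 1]
```

View pics/c28.png

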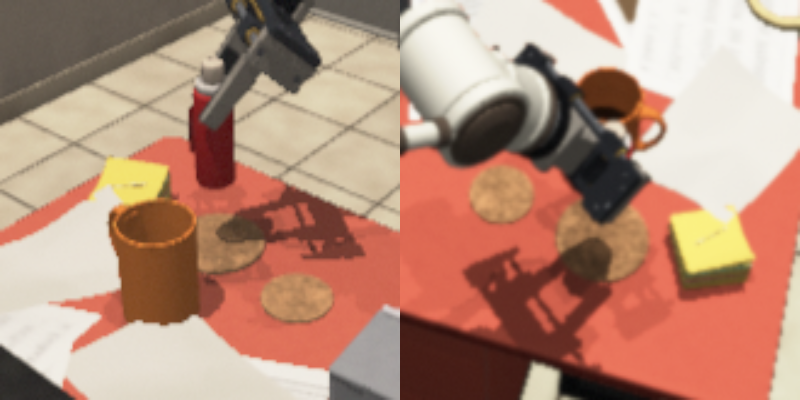

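The can hangs upright over the larger disc, next to the note cube, with the mug and cube undisturbed. I'll lower it.

Emit:
play_rows(
  steps=[
    [[-5.7, 7.2, 0, 0.1, 0, 0.1, 1], [-5.7, 7.2, 0, 0.1, 0, 0.1, 1], [-5.7, 7.2, 0, 0.1, 0, 0.1, 1], [-5.7, 7.2, 0, 0.1, 0, 0.1, 1], [-4, 5, 0, 0, 0, 0.1, 1]],
  ],
)

```text
time_s: 18.53
tool_pos: [499.7, -268.5, 85.1]
ee_rot: [[0.609, 0.471, 0.639], [-0.505, -0.391, 0.769], [0.612, -0.791, -0.0]]
force: [-0.2, 0.1, -3.4]
width: 0.473
```

Run:
```python
from h import *
s=st();p=np.array(s['tool_pos']);cs=env.camera_info('scene')
im=cv2.cvtColor(env.get_image('scene'),cv2.COLOR_RGB2BGR);cv2.imwrite('pics/scene29.png',im);hsv=cv2.cvtColor(im,cv2.COLOR_BGR2HSV)
t=np.linspace(0,6.28,90)
k,x0,y0=7,200,160
c=cv2.resize(im[y0:y0+80,x0:x0+90],None,fx=k,fy=k,interpolation=cv2.INTER_CUBIC)
for z,r,cc in((5,55,(255,0,0)),(p[2]-51.5,22,(0,255,0)),(p[2]+48.5,22,(0,255,0))):
    q=np.array([(proj('scene',(477.6+r*np.cos(a),-251.4+r*np.sin(a),z),cs)-[x0,y0])*k for a in t]).astype(int);cv2.polylines(c,[q],True,cc,1)
cv2.imwrite('pics/c29.png',c)
```

```text
t 18.53 tcp [ 499.7 -268.5   85.1] bin [-155.2 -451.8   85.1] q [-0.71 -0.21  2.33  0.04  0.37 -1.62] F [-0.2  0.1 -3.4] w 0.473
head -39.7 pitch 52.3
```

View pics/c29.png

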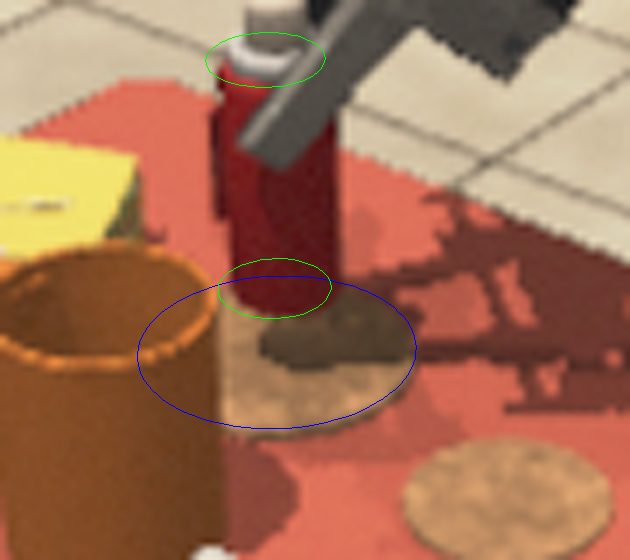

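The base is within about 3 mm of the mat centre (drawn circles against the picture). I'll lower the last 28 mm gently.

Emit:
play_rows(
  steps=[
    [[-3, 4, 0, 0, 0, 0, 1], [-3, 4, 0, 0, 0, 0, 1], [-3, 4, 0, 0, 0, 0, 1], [-2.4, 3.2, 0, 0, 0, 0, 1], [-1.2, 1.6, 0, 0, 0, 0, 1]],
  ],
)

```text
time_s: 19.0
tool_pos: [500.6, -269.4, 65.4]
ee_rot: [[0.608, 0.471, 0.639], [-0.505, -0.392, 0.769], [0.613, -0.79, -0.0]]
force: [0.8, 0.3, -3.0]
width: 0.472
```

Emit:
play_rows(
  steps=[
    [[-1, 1.2, 0, 0, 0, 0, 1], [-1, 1.2, 0, 0, 0, 0, 1], [-0.6, 0.8, 0, 0, 0, 0, 1]],
  ],
)

```text
time_s: 19.25
tool_pos: [500.8, -269.7, 62.1]
ee_rot: [[0.608, 0.472, 0.639], [-0.504, -0.392, 0.769], [0.614, -0.789, -0.0]]
force: [0.6, -0.0, -2.9]
width: 0.471
```

Emit:
play_rows(
  steps=[
    [[-1, 1.2, 0, 0, 0, 0, 1], [-0.6, 0.8, 0, 0, 0, 0, 1], [-0.6, 0.8, 0, 0, 0, 0, 1], [0, 0, 0, 0, 0, 0, 1]],
  ],
)

```text
time_s: 19.58
tool_pos: [500.6, -269.5, 58.3]
ee_rot: [[0.608, 0.472, 0.639], [-0.504, -0.392, 0.769], [0.613, -0.79, -0.0]]
force: [0.8, -0.3, -2.5]
width: 0.469
```

Emit:
play_rows(
  steps=[
    [[-0.6, 0.8, 0, 0, 0, 0, 1], [-0.6, 0.8, 0, 0, 0, 0, 1], [0, 0, 0, 0, 0, 0, 1]],
  ],
)

```text
time_s: 19.83
tool_pos: [500.8, -269.6, 56.5]
ee_rot: [[0.608, 0.472, 0.639], [-0.504, -0.392, 0.769], [0.614, -0.79, -0.0]]
force: [-0.2, 0.1, -3.5]
width: 0.473
```

Emit:
play_rows(
  steps=[
    [[-0.6, 0.8, 0, 0, 0, 0, 1], [-0.6, 0.8, 0, 0, 0, 0, 1], [0, 0, 0, 0, 0, 0, 1]],
  ],
)

```text
time_s: 20.08
tool_pos: [502.3, -270.8, 56.8]
ee_rot: [[0.606, 0.474, 0.639], [-0.502, -0.394, 0.769], [0.617, -0.787, -0.001]]
force: [-4.3, 3.8, 8.5]
width: 0.475
```

Run:
```python
from h import *
st();im=cv2.cvtColor(env.get_image('scene'),cv2.COLOR_RGB2BGR);cv2.imwrite('pics/scene30.png',im)
a=im[160:240,200:290];b=cv2.cvtColor(env.get_image('top'),cv2.COLOR_RGB2BGR)[200:300,270:370]
cv2.imwrite('pics/c30.png',np.hstack([cv2.resize(a,(450,400)),cv2.resize(b,(350,400))]))
```

```text
t 20.08 tcp [ 502.3 -270.8   56.8] bin [-152.9 -454.2   56.8] q [-0.71 -0.14  2.34  0.05  0.27 -1.63] F [-4.3  3.8  8.5] w 0.475
head -39.7 pitch 51.9
```

View pics/c30.png

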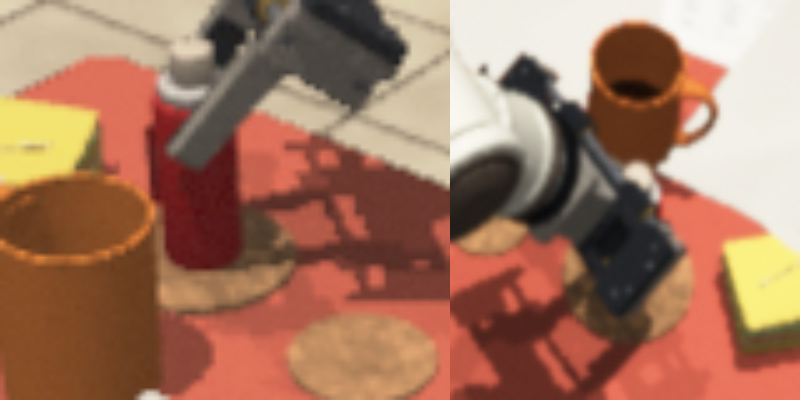

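Contact: the vertical force has turned from -3 to +8.5 N, and the can stands on the mat. I'll unload it slightly and open.

Emit:
play_rows(
  steps=[
    [[0.6, -0.8, 0, 0, 0, 0, 1], [0, 0, 0, 0, 0, 0, 0], [0, 0, 0, 0, 0, 0, -0.5], [0, 0, 0, 0, 0, 0, -0.5], [0, 0, 0, 0, 0, 0, -0.5]],
  ],
)

```text
time_s: 20.6
tool_pos: [500.9, -269.7, 55.6]
ee_rot: [[0.607, 0.472, 0.639], [-0.504, -0.392, 0.769], [0.614, -0.789, -0.0]]
force: [0.2, 0.4, -0.0]
width: 0.695
```

Emit:
play_rows(
  steps=[
    [[0, 0, 0, 0, 0, 0, -0.5], [0, 0, 0, 0, 0, 0, -0.5], [0, 0, 0, 0, 0, 0, -0.5], [0, 0, 0, 0, 0, 0, -0.5], [0, 0, 0, 0, 0, 0, -0.5]],
  ],
)

```text
time_s: 21.02
tool_pos: [500.8, -269.6, 55.5]
ee_rot: [[0.608, 0.472, 0.639], [-0.504, -0.392, 0.769], [0.614, -0.79, -0.0]]
force: [1.0, 0.4, -0.6]
width: 0.75
```

Run:
```python
from h import *
st();im=cv2.cvtColor(env.get_image('wrist'),cv2.COLOR_RGB2BGR);cv2.imwrite('pics/wrist31.png',im)
```

```text
t 21.02 tcp [ 500.8 -269.6   55.5] bin [-154.3 -452.9   55.5] q [-0.71 -0.14  2.34  0.05  0.28 -1.63] F [ 1.   0.4 -0.6] w 0.75
head -39.7 pitch 52.2
```

View pics/wrist31.png

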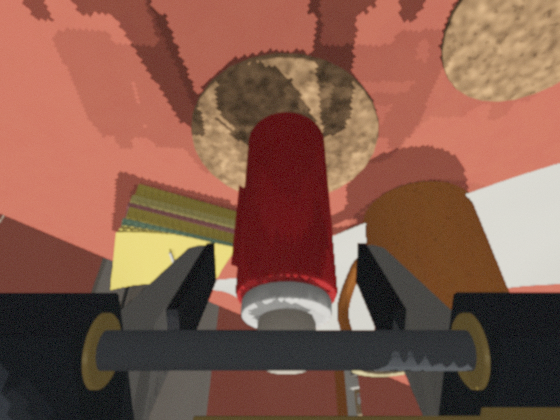

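The can stands free, centred between the open fingers on the mat. I'll withdraw along the tool axis.

Emit:
play_rows(
  steps=[
    [[0, -6, 0, 0, 0, 0, -0.5], [0, -9, 0, 0, 0, 0, -0.5], [0, -12, 0, 0, 0, 0, -0.5], [0, -12, 0, 0, 0, 0, -0.5], [0, -12, 0, 0, 0, 0, -0.5]],
  ],
)

```text
time_s: 21.48
tool_pos: [476.2, -249.2, 96.3]
ee_rot: [[0.608, 0.472, 0.639], [-0.504, -0.392, 0.769], [0.613, -0.79, -0.0]]
force: [0.3, 0.2, 0.5]
width: 0.75
```

Emit:
play_rows(
  steps=[
    [[3, -12, 0, 0, 0, 0, -0.5], [4, -12, 0, 0, 0, 0, -0.5], [5, -12, 0, 0, 0, 0, -0.5], [5, -12, 0, 0, 0, 0, -0.5], [5, -12, 0, 0, 0, 0, -0.5]],
  ],
)

```text
time_s: 21.9
tool_pos: [461.4, -236.8, 157.5]
ee_rot: [[0.608, 0.472, 0.639], [-0.504, -0.392, 0.769], [0.614, -0.789, -0.0]]
force: [0.2, 0.1, -0.9]
width: 0.754
```

Run:
```python
from h import *
st();cs=env.camera_info('scene')
im=cv2.cvtColor(env.get_image('scene'),cv2.COLOR_RGB2BGR);cv2.imwrite('pics/scene32.png',im)
tp=cv2.cvtColor(env.get_image('top'),cv2.COLOR_RGB2BGR);cv2.imwrite('pics/top32.png',tp)
k,x0,y0=5,200,160;t=np.linspace(0,6.28,90)
c=cv2.resize(im[y0:y0+80,x0:x0+90],None,fx=k,fy=k,interpolation=cv2.INTER_CUBIC)
for z,r,cc in((5,55,(255,0,0)),(5,22,(0,255,0)),(105,22,(0,255,0))):
    q=np.array([(proj('scene',(477.6+r*np.cos(a),-251.4+r*np.sin(a),z),cs)-[x0,y0])*k for a in t]).astype(int);cv2.polylines(c,[q],True,cc,1)
cv2.imwrite('pics/c32.png',np.hstack([c,cv2.resize(tp[130:300,130:390],(350,400))]))
```

```text
t 21.9 tcp [ 461.4 -236.8  157.5] bin [-191.3 -417.4  157.5] q [-0.72 -0.54  2.4   0.03  0.62 -1.61] F [ 0.2  0.1 -0.9] w 0.754
head -39.7 pitch 52.1
```

View pics/c32.png

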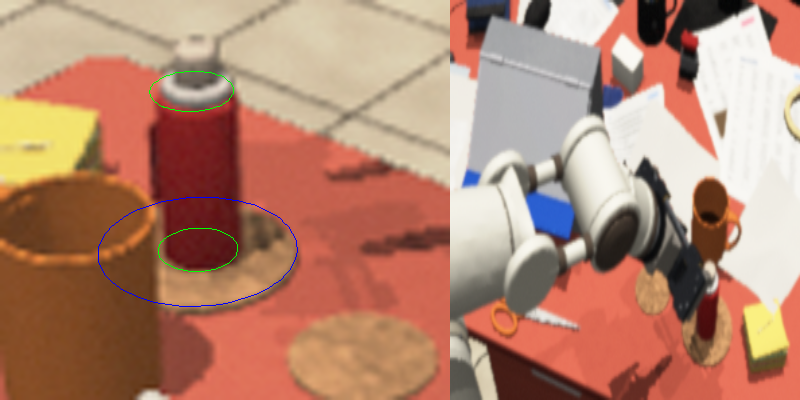

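The can stands upright within about 3 mm of the centre, and the flap looks shut. I'll move a bit further away, let things settle, do the last check and hand in.

Emit:
play_rows(
  steps=[
    [[8, -12, 0, 0, 0, 0, -0.5], [8, -12, 0, 0, 0, 0, -0.5], [8, -10, 0, 0, 0, 0, -0.5], [0, 0, 0, 0, 0, 0, -0.5], [0, 0, 0, 0, 0, 0, -0.5]],
  ],
)

```text
time_s: 22.42
tool_pos: [460.3, -236.0, 198.0]
ee_rot: [[0.608, 0.472, 0.639], [-0.504, -0.392, 0.769], [0.614, -0.79, -0.0]]
force: [0.5, 0.9, -0.4]
width: 0.749
```

Run:
```python
from h import *
st();cs=env.camera_info('scene')
im=cv2.cvtColor(env.get_image('scene'),cv2.COLOR_RGB2BGR);cv2.imwrite('pics/scene33.png',im)
a=cv2.imread('pics/scene0.png')
h=lambda i:cv2.inRange(cv2.cvtColor(i,cv2.COLOR_BGR2HSV),(105,150,60),(125,255,255))[200:300,320:470]
for i in(a,im):
    ys,xs=np.nonzero(h(i));print('lip mask',len(xs),xs.mean().round(1),ys.mean().round(1))
o=lambda i:cv2.inRange(cv2.cvtColor(i,cv2.COLOR_BGR2HSV),(6,190,60),(16,255,200))[190:250,190:236]
yl=lambda i:cv2.inRange(cv2.cvtColor(i,cv2.COLOR_BGR2HSV),(24,120,100),(34,255,255))[170:205,180:230]
for n,f in(('mug',o),('cube',yl)):
    for i in(a,im):
        ys,xs=np.nonzero(f(i));print(n,len(xs),xs.mean().round(1),ys.mean().round(1))
cv2.imwrite('pics/c33.png',np.hstack([a[150:300,160:480],im[150:300,160:480]]))
```

```text
t 22.42 tcp [ 460.3 -236.   198. ] bin [-192.3 -416.5  198. ] q [-0.72 -0.6   2.35  0.02  0.73 -1.61] F [ 0.5  0.9 -0.4] w 0.749
head -39.7 pitch 52.1
lip mask 1752 80.6 53.0
lip mask 1752 80.6 53.0
mug 32 23.8 26.0
mug 28 26.2 23.8
cube 295 24.4 16.8
cube 299 24.6 16.8
```

View pics/c33.png

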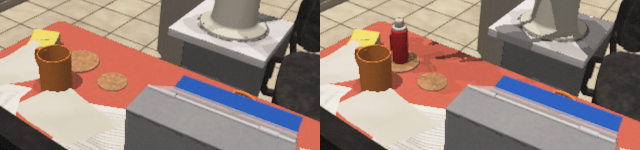

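The lip's pixels match the start exactly, so the flap is shut. The cube is unmoved, and the mug looks the same in the before and after crops. I'm handing in.

Run:
```python
from workcell import env
print(env.finish_job())
```

```text
the job is handed in; nothing more can be done
None
```

The red spray can now stands upright on the larger cork mat, about 3 mm from its centre, and the flap has fallen shut. I handed the job in after about 22 s; no verdict was reported.

**Last checks**
- **Flap:** the lip's pixels in the scene camera match the start picture exactly, so it is shut.
- **Note cube:** it has not moved beyond about 0.2 px.
- **Mug:** it looks unmoved when I compare the before and after pictures. My colour mask for it caught only about 30 pixels, so that number proves little.
- **Robot:** the gripper is clear of everything, and its force reading is about zero.

**What went wrong on the way**
- **Hard contacts while raising the flap:** the wrist force reached about 46 N when the lip pressed on the fingers. It later reached about 42 N, probably the gripper body or finger roots against the lip's edge. That second contact may have passed the 40 N limit for the gripper's body; I can't tell which part touched.
- **First grasp missed:** the fingertips are really about 30 mm short of the reported TCP along the tool axis. The fingers closed in front of the can and may have leaned it back slightly, but it was upright when I looked again. I corrected for this and the second grasp held.

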